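# Weigh a portion of walnuts on the two-pan kitchen scale

### The job

Weigh out the walnuts: take the measuring cup by its handle and pour all six walnuts into the scale's steel bowl, so that the scale comes level against the brass weight on its other plate, which stays there. Then stand the empty cup upright on the worktop again; do not push the small tin, the timer or the pepper mill about.

Things in the scene. Friction and masses are not known exactly. Their poses are not given: they have to be found in the camera images.
- cup: Open flared steel measuring cup, 0.11 to 0.18 kg, holding the walnuts. Origin: centre of underside; z up its axis; +x along its level round black handle (16 mm thick, from 84 to 182 mm along +x, axis 44.5 mm up). 48 mm tall, outer radius 38 at the foot, 66 at the rim, wall 2.5, floor 3 mm. Its wall leans out 31 degrees: the last nuts roll out once it is tipped about 65 to 75 degrees.
- cup_grip (a point): Point on the axis of the cup's handle, 126 mm from the cup's axis and 44.5 mm above its underside; a good place to grip it from above, across its 16 mm thickness. Axes as the cup's.
- cup_mouth (a point): Centre of the cup's mouth, on its axis at rim height (48 mm above the underside; rim radius 66 mm). Axes as the cup's.
- scale: Grey-green two-pan kitchen scale, fixed to the worktop. Origin: centre of its underside; z up. Foot 120 mm (x) by 300 mm (y). The deep steel bowl stands 125 mm from its middle on its -y side, the small flat weight plate 125 mm from its middle on its +y side; both move straight up and down and stay level.
- bowl_in (a point): Centre of the inner floor of the scale's round steel bowl; the bowl is 176 mm across the rim, 47 mm deep inside (its inner floor about 80 mm across, walls curving outward). Moves down up to 30 mm with the bowl. Axes as the scale's.
- bowl_rim (a point): Centre of the bowl's mouth at rim hsix: 149 mm above the worktop while the bowl is empty and up, 134 mm when the scale is level.
- plate_top (a point): Centre of the top face of the flat weight plate (92 mm across within a low raised rim), where the brass weight stands.
- beam (a joint): Angle of the scale's beam in rad: 0 = weight plate fully down (start), 0.12 = level, 0.24 = bowl fully down. Swings freely and settles within about 2 s. It comes level when the bowl holds just all six walnuts and the plate the weight; a single walnut missing leaves it tipped on its stop.
- weight: Brass weight with a small knob, 100 g, 27 mm across and 37 mm tall, standing on the scale's plate. Origin: centre of its underside.
- paste_tin: Small white food tin with a red band, 57x57x72 mm, bystander. Origin: centre of its underside.
- egg_timer: Cream dome-shaped kitchen timer, 58x56x51 mm, bystander. Origin: centre of its underside.
- pepper_mill: Dark wooden pepper mill, 58x58x150 mm, bystander. Origin: centre of its underside.
- walnut0: One of six whole walnuts, nearly round, 32 to 35 mm, 16.7 g, starts in the cup. Origin: its centre.
- walnut1: One of six whole walnuts, nearly round, 32 to 35 mm, 16.7 g, starts in the cup. Origin: its centre.
- walnut2: One of six whole walnuts, nearly round, 32 to 35 mm, 16.7 g, starts in the cup. Origin: its centre.
- walnut3: One of six whole walnuts, nearly round, 32 to 35 mm, 16.7 g, starts in the cup. Origin: its centre.
- walnut4: One of six whole walnuts, nearly round, 32 to 35 mm, 16.7 g, starts in the cup. Origin: its centre.
- walnut5: One of six whole walnuts, nearly round, 32 to 35 mm, 16.7 g, starts in the cup. Origin: its centre.

How it is judged (in metres and radians):
On the way:
1. the cup is tipped over the scale's bowl (more than 45 degrees) (angle between cup's own z axis and vertical above 0.8 rad and horizontal distance between cup_mouth and bowl_rim below 0.14 m and height (world z) of cup_mouth above 0.13 m), for 0.1 s.
At the end, for the whole second after the job is handed in: All six walnuts lie at rest in the scale's bowl; the beam is level within 0.04 rad (0.08 to 0.16); the brass weight stands on its plate; the cup stands upright (within 0.12 rad) and at rest on the worktop (horizontal distance between each of walnut0, walnut1, walnut2, walnut3, walnut4, walnut5 and bowl_in below 0.085 m and z of walnut0 in the frame of bowl_in between 0.005 and 0.075 m and linear speed of each of walnut0, walnut1, walnut2, walnut3, walnut4, walnut5 below 0.05 m/s and z of walnut1 in the frame of bowl_in between 0.005 and 0.075 m and z of walnut2 in the frame of bowl_in between 0.005 and 0.075 m and z of walnut3 in the frame of bowl_in between 0.005 and 0.075 m and z of walnut4 in the frame of bowl_in between 0.005 and 0.075 m and z of walnut5 in the frame of bowl_in between 0.005 and 0.075 m and value of joint beam between 0.08 and 0.16 rad and horizontal distance between weight and plate_top below 0.045 m and z of weight in the frame of plate_top between -0.005 and 0.01 m and angle between cup's own z axis and vertical below 0.12 rad and height (world z) of cup between -0.008 and 0.008 m and linear speed of cup below 0.03 m/s); the robot touches nothing.
It fails at once if a bystander (small tin, timer, pepper mill) is pushed more than 30 mm (distance of any of paste_tin, egg_timer, pepper_mill from where it was at the start of the episode above 0.03 m).
It also fails if it takes over 62 s, if anything falls off the work surface, if the arm or the gripper's body presses on something with over 40 N, if the wrist force passes 120 N, or if a joint passes its speed limit or range.

### The arm

A 6-joint arm with a two-finger parallel gripper is mounted at the origin on a cart in front of the work surface, level with it; the furniture and walls round the work are solid. World frame = base frame: x ahead of the robot, y to its left, z up, the work surface at z = 0. Lengths are in mm, angles in rad, forces in N, time in s.
With the tool pointing down it reaches from about 400 to 925 mm from the base axis. Payload 12.5 kg.
Tool frame: the origin (TCP) lies midway between the tips of the shut fingers; the grasp point (between the pads) lies 19 mm behind it; z points along the fingers, y is the line along which they close (so a half turn about z gives the same grasp; the last joint's range is limited). The gripper opens to 95 mm and grips with 3 to 60 N. Pads are 20 mm wide; open, the fingers measure 119 mm over their backs; the gripper's body (75 mm by 180 mm) begins 59 mm behind the grasp point.
Start: joints at [-1.236, 0.491, 1.559, -0, 1.092, -0.106], TCP at [266.69, -565.267, 187.961] pointing down, gripper open.
Joint ranges: [-3.1, 3.1], [-0.84, 2.19], [0.05, 2.79], [-1.13, 4.28], [0.06, 2.93], [-2.69, 2.69]. Speed limits (rad/s): [2.22, 2.22, 2.79, 3.14, 3.14, 3.14].

### API

Orientations are given as [roll, pitch, yaw] about the fixed x, y, z axes, in that order (R = Rz(yaw) Ry(pitch) Rx(roll)).
In Python, from cell import state, read_camera, job_done gives the robot as it stands.
- The arm moves only by the tool carry_out, never from a script. Its argument "moves" is a list of rows, each an object with "slide": the shift along the tool's x, y, z as a fraction of full scale, a list of three; "spin": the turn about the tool's z as a fraction of full scale. A call has 1 to 12 rows; each row shifts and turns the commanded pose from where the row before left it, along the tool's axes as they then stand; what a row does not reach is not made up. Full scale, the value 1, is 0.4 m for a shift and 30 degrees for a turn. A row lasts 1/12 s, in which the tool goes at most 41.7 mm and 7.16 degrees, less where a joint would pass 70% of its speed; a pose out of reach is approached as far as the arm can. A call with a number of a shift or a turn outside -1 to 1 is refused whole. A call with a gripper value outside its range is refused whole. "hand" is the closure, from 0 (fully open) to 1 (shut), set as the call begins (left out, the last holds). The fingers move at their own pace and stop on an object; the grip force is fixed at half the most. Time passes only in rows, so rows that do not move let the fingers close. It gives the time, the measured TCP pose, the force, the opening and the grip force at its end, in the units of the state.
- state(): the state, without advancing time (a new reading comes with each control period).
- read_camera(name): name is "scene" or "side" or "wrist"; returns a dict with "color" (384x512x3 uint8, red, green, blue), "K" (3x3 intrinsics, pixels), "R" (3x3) and "t" (3): a world point X has camera coordinates R X + t. Camera axes: x right, y down, z forward; pixel columns grow to the right and rows downward; lengths in mm; the calibration is good to about 2 mm. The wrist camera is an equidistant fisheye: a pixel r from the principal point sees the ray r / f radians off the axis. A picture is of the moment at which its call begins. There is no depth.
- job_done(): hands the job in; it is judged then, once.
The state is a dict: "t": time; "joints": joint angles; "qvel": joint speeds; "tau": joint torques, N m; "eef_pos": TCP position; "tcp_rot": TCP orientation; "ft_force": force on the tool from outside, world axes, zero at the start; "moment": the same for the moment, N m; "opening": opening from 0.0 (shut) to 1.0 (fully open); "grip_force": force on a finger pad.
Only numpy, scipy, OpenCV 4.12 (cv2) and the standard library are available. Lean on these libraries where they do the work, as an engineer would, in place of code of your own. Each camera call takes 0.05 s, during which the arm holds its last target. There are 200 camera calls.

## Working session

There is one attempt and no reset: what is moved stays moved. The work goes in short steps, Python scripts to look and compute and a tool call to move; the robot and the scene stay as the last step left them, time stands still between calls to the robot, and variables do not carry over. Pictures are saved under pics/ and viewed, at most 10 in all, crops included, and the job is handed in when it is done.

Besides the shell and the picture viewer there is one more tool, called after "Call:" in YAML: its name, and indented under it one key for each argument. carry_out: Moves the arm, as the interface text tells. Shift numbers are shares of 0.4 m and turn numbers shares of 30 degrees, none past 1 either way. Its arguments: {"type":"object","properties":{"moves":{"type":"array"},"hand":{"type":"number"}},"required":["moves"]}

```bash
mkdir -p pics; ls
python3 - <<'E'
from cell import state, read_camera
import cv2, numpy as np
s=state();print(s)
for n in ("scene","side"):
    c=read_camera(n);print(n,c["K"].tolist() if hasattr(c["K"],"tolist") else c["K"],np.round(c["R"],4).tolist(),np.round(c["t"],1).tolist())
    cv2.imwrite(f"pics/{n}0.png",cv2.resize(c["color"][:,:,::-1],(800,600),interpolation=cv2.INTER_CUBIC))
E
```

```text
pics
{'t': 0.0, 'joints': array([-1.23558710e+00,  4.91550077e-01,  1.55946441e+00, -3.67446785e-05,
        1.09173354e+00, -1.05595904e-01]), 'qvel': array([-0.00088668,  0.00084051, -0.00011652,  0.00096511, -0.00035135,
        0.00027504]), 'tau': array([ 2.61375571e-03, -6.12630272e+01, -2.58184236e+01,  6.93884608e-02,
        4.81595763e-02, -3.13860596e-05]), 'eef_pos': array([ 266.58463141, -564.97096936,  187.36251687]), 'tcp_rot': array([-3.14044027e+00, -8.93697375e-05,  4.40822032e-01]), 'ft_force': array([-0.41768399, -0.73872068, -0.89135571]), 'moment': array([ 0.01219564,  0.00073627, -0.05044229]), 'grip_force': 0.0, 'opening': 1.0006928749088753}
scene [[401.77622177256, 0.0, 250.15460758053126], [0.0, 401.77622177256, 189.78340277312594], [0.0, 0.0, 1.0]] [[-0.786, -0.6176, 0.0266], [-0.2677, 0.3013, -0.9152], [0.5572, -0.7265, -0.4022]] [441.6, 245.5, 979.6]
side [[402.5992024334083, 0.0, 251.2737337564779], [0.0, 402.5992024334083, 187.4259906110481], [0.0, 0.0, 1.0]] [[0.9999, 0.0143, -0.0061], [0.0021, -0.5161, -0.8566], [-0.0154, 0.8564, -0.516]] [-526.4, 117.8, 1338.8]
```

View pics/scene0.png

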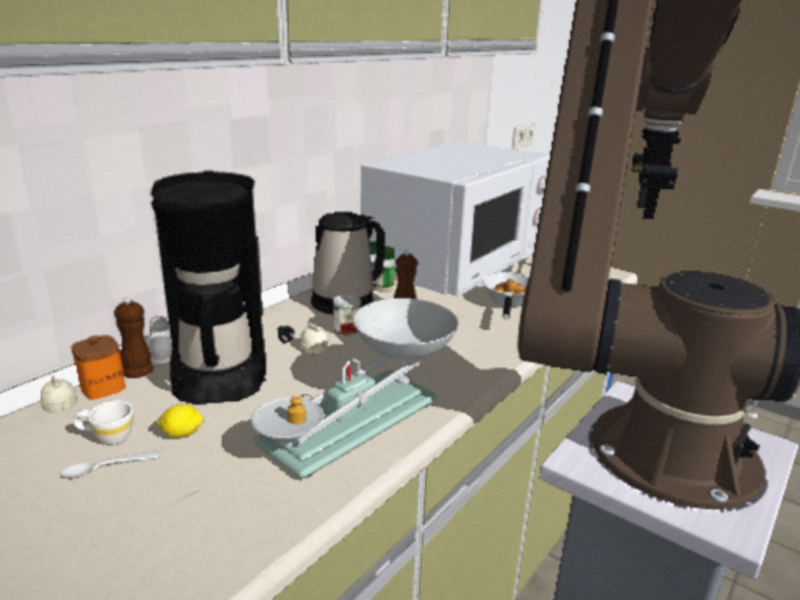

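View pics/side0.png

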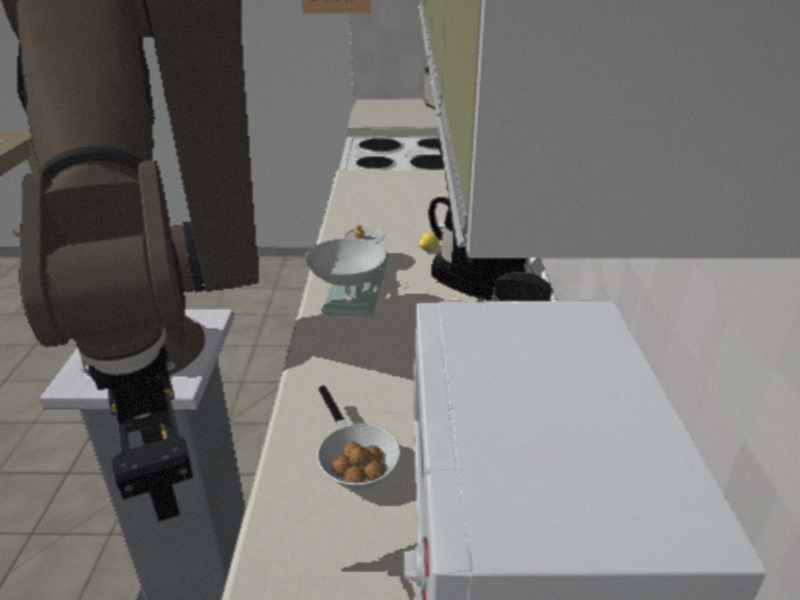

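The side view shows the cup's rim centred at about (359,455) of 800x600, with its black handle running from (340,419) to (322,387). The bowl's rim is centred at about (347,262). The scene view has the bowl rim at (406,328), the plate at (289,417), a tin, timer and mill behind the bowl, and a microwave close to the cup.

```bash
cat > h.py <<'E'
from cell import state, read_camera
import cv2, numpy as np
from scipy.spatial.transform import Rotation as Ro
def ray(c,px):
    d=c["R"].T@np.linalg.inv(c["K"])@np.array([px[0]*.64,px[1]*.64,1]); return -c["R"].T@c["t"],d
def atz(c,px,z):
    o,d=ray(c,px); return (o+d*(z-o[2])/d[2])
E
python3 - <<'E'
from h import *
a=read_camera("side");b=read_camera("scene")
P=lambda n,c,px,z:print(n,np.round(atz(c,px,z)))
P("rim",a,(359,455),48);P("rimL",a,(318,455),48);P("rimR",a,(400,455),48);P("h1",a,(341,419),44.5);P("h2",a,(323,388),48)
P("bowl",a,(347,262),149);P("bowl scene",b,(406,328),149);P("bowlL",a,(306,260),149);P("bowlR",a,(387,260),149)
P("plate",b,(289,417),105);P("foot nr L",a,(323,310),20);P("foot R",a,(374,313),20)
P("tin base",b,(345,332),0);P("timer base",b,(315,351),0);P("mill base",b,(405,299),0)
P("micro front L bot",a,(410,560),0);P("micro top",a,(417,303),250);P("handlescene",b,(507,310),44)
E
```

```text
rim [ 478. -352.   48.]
rimL [ 412. -352.   48.]
rimR [ 544. -351.   48.]
h1 [ 442. -264.   44.]
h2 [ 402. -186.   48.]
bowl [428. 111. 149.]
bowl scene [404. 167. 149.]
bowlL [338. 120. 149.]
bowlR [514. 120. 149.]
plate [413. 420. 105.]
foot nr L [367. 121.  20.]
foot R [483. 109.  20.]
tin base [665.  26.   0.]
timer base [654. 127.   0.]
mill base [ 674. -197.    0.]
micro front L bot [ 558. -507.    0.]
micro top [ 570. -216.  250.]
handlescene [ 415. -216.   44.]
```

Run:
```python
from h import *
a=read_camera("side");b=read_camera("scene")
def tri(p,q):
    A=[];B=[]
    for c,x in((a,p),(b,q)):
        o,d=ray(c,x);d=d/np.linalg.norm(d);M=np.eye(3)-np.outer(d,d);A.append(M);B.append(M@o)
    return np.linalg.lstsq(np.vstack(A),np.hstack(B),rcond=None)[0].round()
print(tri((347,262),(406,328)),tri((365,237),(289,417)),tri((359,229),(297,402)))
for n,c,k in(("side",a,(150,110,256,206)),("scene",b,(140,180,316,312))):
    x0,y0,x1,y1=k; cv2.imwrite(f"pics/{n}1.png",cv2.resize(c["color"][y0:y1,x0:x1,::-1],None,fx=4.5 if n=="scene" else 6,fy=4.5 if n=="scene" else 6,interpolation=cv2.INTER_CUBIC))
```

```text
[424. 140. 133.] [449. 389.  73.] [436. 382. 100.]
```

View pics/scene1.png

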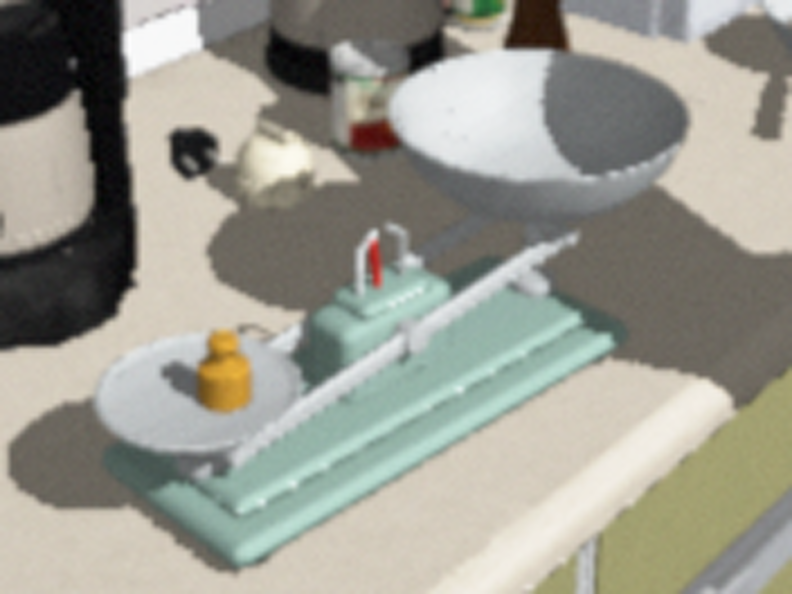

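View pics/side1.png

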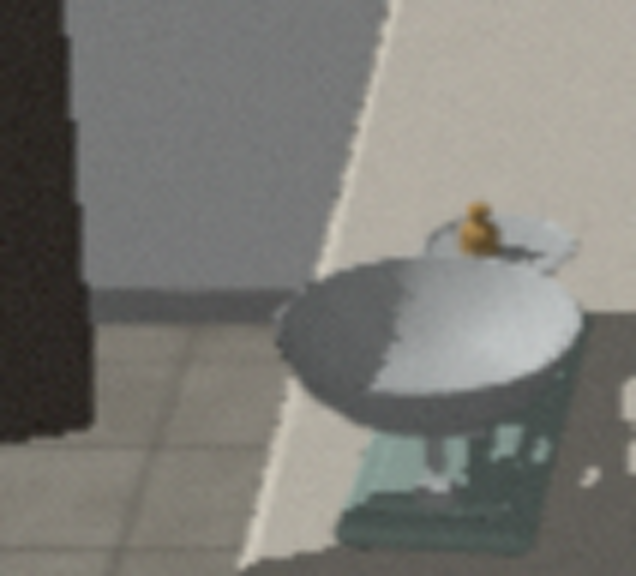

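The crops put the bowl rim's ellipse centre at scene (260,206) and side (222,164.5) in original pixels. The foot corners are at scene crop (240,566) and (626,340), and the brass weight stands on its plate.

Run:
```python
from h import *
a=read_camera("side");b=read_camera("scene")
S=lambda u,v:((u/4.5+140)/.64,(v/4.5+180)/.64)
D=lambda u,v:((u/6+150)/.64,(v/6+110)/.64)
for z in(149,): print("bowl",atz(b,S(539,116),z).round(),atz(a,D(430,327),z).round(), "L,R",atz(a,D(277,320),z).round(),atz(a,D(584,320),z).round())
print("foot",atz(b,S(240,566),5).round(),atz(b,S(626,340),10).round(),atz(b,S(105,455),10).round(),atz(a,D(338,540),5).round(),atz(a,D(530,550),5).round())
print("weight base",atz(b,S(225,405),80).round(),"plate",atz(b,S(197,390),82).round(), atz(a,D(480,248),82).round())
print("tin",atz(b,S(365,145),0).round(),"timer",atz(b,S(275,195),0).round())
```

```text
bowl [419. 148. 149.] [425. 134. 149.] L,R [337. 142. 149.] [512. 143. 149.]
foot [398. 415.   5.] [363. 127.  10.] [513. 402.  10.] [363. 134.   5.] [479. 124.   5.]
weight base [423. 397.  80.] plate [441. 399.  82.] [437. 374.  82.]
tin [666.  24.   0.] timer [662. 122.   0.]
```

Call:
carry_out:
  moves:
    - {"slide": [0, 0, -0.1], "spin": 0}
    - {"slide": [0, 0, -0.1], "spin": 0}
    - {"slide": [0, 0, -0.1], "spin": 0}
    - {"slide": [0, 0, -0.1], "spin": 0}
    - {"slide": [0, 0, -0.1], "spin": 0}
    - {"slide": [0, 0, -0.1], "spin": 0}
    - {"slide": [0, 0, -0.1], "spin": 0}
    - {"slide": [0, 0, -0.1], "spin": 0}
    - {"slide": [0, 0, -0.1], "spin": 0}
    - {"slide": [0, 0, -0.1], "spin": 0}
    - {"slide": [0, 0, -0.1], "spin": 0}
    - {"slide": [0, 0, -0.1], "spin": 0}

```text
t: 1.4
eef_pos: [266.8, -565.5, 652.5]
tcp_rot: [3.137, 0.0, 0.441]
ft_force: [-0.1, -0.4, 1.1]
opening: 0.998
grip_force: 0.0
```

Call:
carry_out:
  moves:
    - {"slide": [0, 0, -0.1], "spin": 0}
    - {"slide": [0, 0, -0.1], "spin": 0}
    - {"slide": [0, 0, -0.1], "spin": 0}
    - {"slide": [0, 0, -0.1], "spin": 0}
    - {"slide": [0, 0, -0.1], "spin": 0}
    - {"slide": [0, 0, -0.1], "spin": 0}
    - {"slide": [0, 0, -0.1], "spin": 0}
    - {"slide": [0, 0, -0.1], "spin": 0}
    - {"slide": [0, 0, 0], "spin": 0}

```text
t: 2.15
eef_pos: [214.6, -454.6, 778.8]
tcp_rot: [3.048, 0.001, 0.441]
ft_force: [0.2, 1.2, 0.4]
opening: 0.999
grip_force: 0.0
```

```bash
python3 -c "
from cell import state
s=state();print(s['t'],s['joints'].round(3),s['eef_pos'].round(1),s['tcp_rot'].round(3))"
```

```text
2.15 [-1.268  0.428  0.047  0.022  2.573 -0.119] [ 214.6 -454.6  778.8] [3.048e+00 1.000e-03 4.410e-01]
```

Call:
carry_out:
  moves:
    - {"slide": [0, 0, -0.1], "spin": 0}
    - {"slide": [0, 0, -0.1], "spin": 0}
    - {"slide": [0, 0, -0.1], "spin": 0}
    - {"slide": [0, 0, -0.1], "spin": 0}
    - {"slide": [0, 0, -0.1], "spin": 0}
    - {"slide": [0, 0, -0.1], "spin": 0}

```text
t: 2.65
eef_pos: [170.7, -362.2, 837.3]
tcp_rot: [2.98, 0.0, 0.441]
ft_force: [-0.3, 0.2, 0.1]
opening: 0.997
grip_force: 0.0
```

```bash
python3 -c "
from cell import state
s=state();print(s['t'],s['joints'].round(3),s['eef_pos'].round(1),s['tcp_rot'].round(3))"
```

```text
2.65 [-1.318  0.292  0.048  0.062  2.643 -0.131] [ 170.7 -362.2  837.3] [2.98  0.    0.441]
```

Call:
carry_out:
  moves:
    - {"slide": [0, 0.09, 0.05], "spin": 0}
    - {"slide": [0, 0.09, 0.05], "spin": 0}
    - {"slide": [0, 0.09, 0.05], "spin": 0}
    - {"slide": [0, 0.09, 0.05], "spin": 0}
    - {"slide": [0, 0.09, 0.05], "spin": 0}
    - {"slide": [0, 0.09, 0.05], "spin": 0}
    - {"slide": [0, 0.09, 0.05], "spin": 0}
    - {"slide": [0, 0.09, 0.05], "spin": 0}
    - {"slide": [0, 0.09, 0.05], "spin": 0}
    - {"slide": [0, 0.09, 0.05], "spin": 0}
    - {"slide": [0, 0.09, 0.05], "spin": 0}
    - {"slide": [0, 0.09, 0.05], "spin": 0}

```text
t: 3.65
eef_pos: [340.5, -723.1, 584.8]
tcp_rot: [2.918, -0.0, 0.441]
ft_force: [1.0, 0.6, -0.1]
opening: 1.002
grip_force: 0.0
```

```bash
python3 -c "
from cell import state
s=state();print(s['t'],s['joints'].round(3),s['eef_pos'].round(1),s['tcp_rot'].round(3))"
```

```text
3.65 [-1.221  0.758  0.048  0.024  2.112 -0.076] [ 340.5 -723.1  584.8] [ 2.918 -0.     0.441]
```

Call:
carry_out:
  moves:
    - {"slide": [0, 0.1, 0], "spin": 0}
    - {"slide": [0, 0.1, 0], "spin": 0}
    - {"slide": [0, 0.1, 0], "spin": 0}
    - {"slide": [0, 0.1, 0], "spin": 0}
    - {"slide": [0, 0.1, 0], "spin": 0}
    - {"slide": [0, 0.1, 0], "spin": 0}
    - {"slide": [0, 0.1, -0.03], "spin": 0}
    - {"slide": [0, 0.1, -0.03], "spin": 0}
    - {"slide": [0, 0.1, -0.03], "spin": 0}
    - {"slide": [0, 0.1, -0.03], "spin": 0}
    - {"slide": [0, 0.1, -0.03], "spin": 0}
    - {"slide": [0, 0.1, -0.03], "spin": 0}

```text
t: 4.65
eef_pos: [391.9, -831.1, 562.2]
tcp_rot: [2.647, 0.0, 0.441]
ft_force: [0.3, 0.8, -0.1]
opening: 0.996
grip_force: 0.0
```

```bash
python3 -c "
from cell import state
s=state();print(s['t'],s['joints'].round(3),s['eef_pos'].round(1),s['tcp_rot'].round(3))"
```

```text
4.65 [-1.215  0.826  0.048  0.041  1.774 -0.067] [ 391.9 -831.1  562.2] [2.647 0.    0.441]
```

Call:
carry_out:
  moves:
    - {"slide": [0, 0.1, 0.01], "spin": 0}
    - {"slide": [0, 0.1, 0.01], "spin": 0}
    - {"slide": [0, 0.1, 0.01], "spin": 0}
    - {"slide": [0, 0.1, 0.01], "spin": 0}
    - {"slide": [0, 0.1, 0.01], "spin": 0}
    - {"slide": [0, 0.1, 0.01], "spin": 0}
    - {"slide": [0, 0.1, 0.01], "spin": 0}
    - {"slide": [0, 0.1, 0.01], "spin": 0}
    - {"slide": [0, 0.1, 0.01], "spin": 0}
    - {"slide": [0, 0.1, 0.01], "spin": 0}
    - {"slide": [0, 0.1, 0.01], "spin": 0}
    - {"slide": [0, 0.1, 0.01], "spin": 0}

```text
t: 5.65
eef_pos: [435.5, -923.4, 567.1]
tcp_rot: [2.364, 0.0, 0.441]
ft_force: [-0.7, -0.0, 0.2]
opening: 1.0
grip_force: 0.0
```

```bash
python3 -c "
from cell import state
s=state();print(s['t'],s['joints'].round(3),s['eef_pos'].round(1),s['tcp_rot'].round(3))"
```

```text
5.65 [-1.211  0.883  0.048  0.057  1.435 -0.066] [ 435.5 -923.4  567.1] [2.364 0.    0.441]
```

```bash
cat > kin.py <<'E'
import numpy as np
from scipy.optimize import least_squares
from scipy.spatial.transform import Rotation as Ro
D=np.array([[-1.2356,.4916,1.5595,0,1.0917,-.1056,266.58,-564.97,187.36],[-1.268,.428,.047,.022,2.573,-.119,214.6,-454.6,778.8],[-1.318,.292,.048,.062,2.643,-.131,170.7,-362.2,837.3],
[-1.221,.758,.048,.024,2.112,-.076,340.5,-723.1,584.8],[-1.215,.826,.048,.041,1.774,-.067,391.9,-831.1,562.2],[-1.211,.883,.048,.057,1.435,-.066,435.5,-923.4,567.1]])
def fk(p,q):
    a,h,L1,e,L2,Lt,dy=p
    Y=lambda t:Ro.from_euler('y',t)
    R=Ro.from_euler('z',q[0]);x=np.array([0,dy,h])+[a,0,0]
    R2=Y(q[1]);x=x+R2.apply([0,0,L1]);R2=R2*Y(q[2]);x=x+R2.apply([e,0,L2]);R2=R2*Ro.from_euler('z',q[3])*Y(q[4]);x=x+R2.apply([0,0,Lt])
    return R.apply(x),R*R2*Ro.from_euler('z',q[5])
f=lambda p:np.concatenate([fk(p,d)[0]-d[6:] for d in D])
s=least_squares(f,[0,300,450,0,430,250,0]);P=s.x
if __name__=="__main__":
    print(P.round(1),np.abs(s.fun).max().round(2))
    print(fk(P,D[-1])[1].as_matrix().round(3));print(Ro.from_euler('xyz',[2.364,0,.441]).as_matrix().round(3))
E
python3 kin.py
```

```text
[-2.000e-01  1.960e+02  5.873e+02  4.320e+01  4.109e+02  2.983e+02
  6.580e+01] 0.32
[[-0.305  0.904  0.299]
 [ 0.644  0.427 -0.635]
 [-0.701 -0.001 -0.713]]
[[ 0.904  0.304  0.299]
 [ 0.427 -0.644 -0.634]
 [ 0.     0.702 -0.713]]
```

```bash
cat > plan.py <<'E'
from kin import *
lo=np.array([-3.1,-.84,.05,-1.13,.06,-2.69]);hi=np.array([3.1,2.19,2.79,4.28,2.93,2.69])
def FK(q):
    p,R=fk(P,q);return p,(R*Ro.from_euler('z',np.pi/2))
def ik(p,R,seeds):
    best=None
    for q0 in seeds:
        r=least_squares(lambda q:np.r_[(FK(q)[0]-p)/300,(R.inv()*FK(q)[1]).as_rotvec()],np.clip(q0,lo+.01,hi-.01),bounds=(lo,hi))
        if best is None or r.cost<best.cost:best=r
    e=FK(best.x);return best.x,np.linalg.norm(e[0]-p),(R.inv()*e[1]).magnitude()
SE=[np.array([j1,.2,1.8,j4,1.2,j6]) for j1 in(-1,0.,.6) for j4 in(0,1.,-.8) for j6 in(-1.5,0,1.5)]+[np.array([0.5,-.3,2.2,3.1,1,0.])]
yaw=.441;d=np.array([np.sin(yaw),-np.cos(yaw),0])
def tool(tau,s): # base tool orientation with roll pi-tau then spin s
    return Ro.from_euler('xyz',[np.pi-tau,0,yaw])*Ro.from_euler('z',s)
Rc=Ro.from_euler('z',np.arctan2(.909,-.416))
grip=np.array([425.6,-237.5,44.5]);bowl=np.array([424,142,149.])
if __name__=="__main__":
  for deg in(45,55,65):
    t=np.radians(deg)
    for s0 in(np.pi/2,-np.pi/2):
      R0=tool(t,s0);q,a,b=ik(grip+19*R0.apply([0,0,1]),R0,SE);print(deg,round(s0,2),"grasp",q.round(2),round(a,1),round(b,3))
      c=(np.cos(np.radians(78))-np.cos(t)**2)/np.sin(t)**2
      if c<-1: continue
      ph=np.arccos(c)*(-np.sign(s0));R1=R0*Ro.from_euler('z',ph);C=R1*R0.inv()*Rc
      z=C.apply([0,0,1]);u=z*[1,1,0]/np.linalg.norm(z[:2]);low=-np.array([0,0,1])+z*z[2];low/=np.linalg.norm(low)
      lip=bowl-25*u+[0,0,15];mouth=lip-66*low;g=mouth+C.apply([126,0,-3.5]);tc=g+19*R1.apply([0,0,1])
      q,a,b=ik(tc,R1,SE);print("   pour ph",np.degrees(ph).round(),"u",u.round(2),"handle",C.apply([1,0,0]).round(2),"tcp",tc.round(),"toolz",R1.apply([0,0,1]).round(2),q.round(2),round(a,1),round(b,3))
E
python3 plan.py
```

```text
45 1.57 grasp [-0.36  0.68  2.43  3.94  0.76 -1.61] 0.0 0.0
   pour ph -126.0 u [0.18 0.98 0.  ] handle [-0.62 -0.05  0.79] tcp [344.  82. 313.] toolz [ 0.3  -0.64 -0.71] [ 0.64  0.07  2.06 -0.8   1.31  1.49] 0.0 0.0
45 -1.57 grasp [-0.36  0.68  2.43  3.94  0.76  1.53] 0.0 0.0
   pour ph 126.0 u [-0.88  0.48  0.  ] handle [0.43 0.42 0.8 ] tcp [520. 163. 315.] toolz [ 0.3  -0.64 -0.71] [ 0.57  0.35  1.67 -0.81  1.34  2.61] 0.0 0.0
55 1.57 grasp [-0.29  0.8   2.48  3.92  1.05 -1.46] 0.0 0.0
   pour ph -100.0 u [0.5  0.86 0.  ] handle [-0.78  0.32  0.55] tcp [312. 131. 286.] toolz [ 0.35 -0.74 -0.57] [ 0.88  0.23  2.09 -0.85  1.43  2.23] 0.0 0.0
55 -1.57 grasp [-0.29  0.8   2.48  3.92  1.05  1.68] 0.0 0.0
   pour ph 100.0 u [-0.99  0.16  0.  ] handle [0.25 0.79 0.56] tcp [504. 220. 288.] toolz [ 0.35 -0.74 -0.57] [ 0.72  0.48  1.67 -0.91  1.45  2.37] 0.0 0.0
65 1.57 grasp [-0.24  0.94  2.5   3.96  1.33 -1.33] 0.0 0.0
   pour ph -88.0 u [0.68 0.74 0.  ] handle [-0.74  0.57  0.36] tcp [310. 168. 265.] toolz [ 0.39 -0.82 -0.42] [ 0.98  0.4   2.07 -0.89  1.54  2.61] 0.0 0.0
65 -1.57 grasp [-0.24  0.94  2.5   3.96  1.33  1.81] 0.0 0.0
   pour ph 88.0 u [-1.   -0.05  0.  ] handle [0.03 0.92 0.38] tcp [477. 245. 268.] toolz [ 0.39 -0.82 -0.42] [ 0.83  0.57  1.69 -1.    1.56  2.31] 0.0 0.0
```

Call:
carry_out:
  moves:
    - {"slide": [0, 0.1, 0.01], "spin": 0}
    - {"slide": [0, 0.1, 0.01], "spin": 0}
    - {"slide": [0, 0.1, 0.01], "spin": 0}
    - {"slide": [0, 0.1, 0.01], "spin": 0}

```text
t: 5.98
eef_pos: [441.4, -936.0, 594.7]
tcp_rot: [2.271, 0.0, 0.441]
ft_force: [0.5, 0.7, -0.3]
opening: 1.0
grip_force: 0.0
```

```bash
cat > sim.py <<'E'
from plan import *
def run(q,s,wps,tau,v=35,sp=np.radians(6.5),every=4,verbose=True):
    """wps: list of (tcp xyz, spin); q start; linear"""
    p=FK(q)[0];out=[]
    for w,s1 in wps:
        w=np.array(w,float);n=int(np.ceil(max(np.linalg.norm(w-p)/v,abs(s1-s)/sp,1)))
        for i in range(1,n+1):
            pi=p+(w-p)*i/n;R=tool(tau,s+(s1-s)*i/n)
            r=least_squares(lambda x:np.r_[(FK(x)[0]-pi)/300,(R.inv()*FK(x)[1]).as_rotvec()],np.clip(q,lo+1e-4,hi-1e-4),bounds=(lo,hi))
            dq=np.abs(r.x-q).max();q=r.x
            if verbose and(i%every==0 or i==n or r.cost>1e-5):print(pi.round(),q.round(2),"dq%.2f c%.1e"%(dq,r.cost))
        print("-- rows",n);p=w;s=s1
    return q,s
E
python3 - <<'E'
from sim import *
from cell import state
st=state();q=st['joints'];print(q.round(3),st['eef_pos'],st['tcp_rot'],FK(q)[0])
tau=np.pi-st['tcp_rot'][0];R0=tool(tau,np.pi/2);g=grip+19*R0.apply([0,0,1]);a=g-90*R0.apply([0,0,1]);print(tau,g,a)
run(q,0,[((300,-700,450),0.8),((100,-600,350),1.57),((140,-480,250),1.57),(a,1.57),(g,1.57)],tau)
E
```

```text
[-1.212  0.874  0.048  0.064  1.35  -0.067] [ 441.43196926 -935.99526608  594.69855415] [2.27051227e+00 2.16715433e-04 4.40698613e-01] [ 441.34259596 -936.01370091  594.39279997]
0.8710803808658469 [ 431.80438155 -250.64479994   32.26399231] [ 402.41520578 -188.37995813   90.22402873]
[ 379. -831.  530.] [-1.24  0.48  0.98  0.12  0.82  0.2 ] dq0.15 c1.0e-22
[ 316. -726.  466.] [-1.29  0.28  1.44  0.23  0.57  0.41] dq0.10 c8.8e-25
[ 300. -700.  450.] [-1.31  0.23  1.54  0.27  0.52  0.45] dq0.10 c1.3e-24
-- rows 9
[ 186. -643.  393.] [-1.52  0.13  1.82  0.72  0.46  0.32] dq0.12 c2.5e-25
[ 100. -600.  350.] [-1.73  0.09  2.    1.04  0.53  0.17] dq0.09 c2.0e-25
-- rows 7
[ 132. -504.  270.] [-1.68  0.05  2.3   1.58  0.41 -0.39] dq0.18 c4.5e-19
[ 140. -480.  250.] [-1.66  0.06  2.37  1.78  0.4  -0.59] dq0.21 c8.1e-31
-- rows 5
[ 221. -390.  201.] [-1.28  0.11  2.56  2.85  0.42 -1.4 ] dq0.29 c3.3e-31
[ 301. -301.  152.] [-0.73  0.31  2.64  3.62  0.7  -1.69] dq0.15 c7.4e-24
[ 382. -211.  103.] [-0.25  0.51  2.55  4.08  0.82 -1.65] dq0.10 c1.0e-31
[ 402. -188.   90.] [-0.16  0.55  2.51  4.17  0.83 -1.66] dq0.09 c7.6e-32
-- rows 13
[ 432. -251.   32.] [-0.33  0.73  2.45  3.92  0.9  -1.53] dq0.07 c5.1e-21
-- rows 3
```

```bash
cat > rows.py <<'E'
from plan import *
from cell import state
import json
def rows(p1,s1,n,tau=None,tail=0):
    """print n rows from the measured pose to tcp p1, tool spin s1 (deg, about the fixed tilt)"""
    st=state();R=Ro.from_euler('xyz',st['tcp_rot']);p=np.array(st['eef_pos']);T=tool(TAU,0)
    s0=np.degrees((T.inv()*R).as_euler('xyz')[2]);
    ds=(s1-s0+180)%360-180;out=[];w=(np.array(p1)-p)/n
    for i in range(n):
        Ri=R*Ro.from_euler('z',np.radians(ds*i/n))
        out.append({"slide":(Ri.inv().apply(w)/400).round(4).tolist(),"spin":round(ds/n/30,4)})
    print("s0",s0.round(1),"tilt err",np.degrees((T.inv()*R).as_euler('xyz')[:2]).round(2),"mm/row",np.linalg.norm(w).round(1));print(json.dumps(out+[{"slide":[0,0,0],"spin":0}]*tail))
TAU=np.pi-2.2705
E
python3 -c "
from rows import *
rows((300,-700,450),46,10)"
```

```text
s0 0.0 tilt err [ 0.   -0.02] mm/row 31.1
[{"slide": [-0.0068, -0.0718, -0.0291], "spin": 0.1533}, {"slide": [-0.0125, -0.071, -0.0291], "spin": 0.1533}, {"slide": [-0.0182, -0.0697, -0.0291], "spin": 0.1533}, {"slide": [-0.0237, -0.0681, -0.0291], "spin": 0.1533}, {"slide": [-0.0291, -0.0659, -0.0291], "spin": 0.1533}, {"slide": [-0.0343, -0.0634, -0.0291], "spin": 0.1533}, {"slide": [-0.0393, -0.0604, -0.0291], "spin": 0.1533}, {"slide": [-0.044, -0.0571, -0.0291], "spin": 0.1533}, {"slide": [-0.0484, -0.0534, -0.0291], "spin": 0.1533}, {"slide": [-0.0526, -0.0493, -0.0291], "spin": 0.1533}]
```

Call:
carry_out:
  moves:
    - {"slide": [-0.007, -0.072, -0.029], "spin": 0.153}
    - {"slide": [-0.012, -0.071, -0.029], "spin": 0.153}
    - {"slide": [-0.018, -0.07, -0.029], "spin": 0.153}
    - {"slide": [-0.024, -0.068, -0.029], "spin": 0.153}
    - {"slide": [-0.029, -0.066, -0.029], "spin": 0.153}
    - {"slide": [-0.034, -0.063, -0.029], "spin": 0.153}
    - {"slide": [-0.039, -0.06, -0.029], "spin": 0.153}
    - {"slide": [-0.044, -0.057, -0.029], "spin": 0.153}
    - {"slide": [-0.048, -0.053, -0.029], "spin": 0.153}
    - {"slide": [-0.053, -0.049, -0.029], "spin": 0.153}
    - {"slide": [0, 0, 0], "spin": 0}

```text
t: 6.9
eef_pos: [298.3, -744.9, 473.3]
tcp_rot: [2.41, -0.514, -0.06]
ft_force: [-0.3, 0.7, -0.6]
opening: 1.001
grip_force: 0.0
```

```bash
python3 -c "
from rows import *
print(state()['joints'].round(2),state()['eef_pos'].round(1),state()['t'])
rows((100,-600,350),90,8)"
```

```text
[-1.33  0.29  1.4   0.27  0.61  0.35] [ 298.3 -744.9  473.3] 6.9
s0 40.2 tilt err [ 0.26 -0.19] mm/row 34.3
[{"slide": [-0.0751, -0.0321, -0.0264], "spin": 0.2076}, {"slide": [-0.0782, -0.0238, -0.0264], "spin": 0.2076}, {"slide": [-0.0803, -0.0152, -0.0264], "spin": 0.2076}, {"slide": [-0.0815, -0.0064, -0.0264], "spin": 0.2076}, {"slide": [-0.0817, 0.0025, -0.0264], "spin": 0.2076}, {"slide": [-0.0809, 0.0114, -0.0264], "spin": 0.2076}, {"slide": [-0.0792, 0.0201, -0.0264], "spin": 0.2076}, {"slide": [-0.0766, 0.0286, -0.0264], "spin": 0.2076}]
```

Call:
carry_out:
  moves:
    - {"slide": [-0.075, -0.032, -0.026], "spin": 0.208}
    - {"slide": [-0.078, -0.024, -0.026], "spin": 0.208}
    - {"slide": [-0.08, -0.015, -0.026], "spin": 0.208}
    - {"slide": [-0.081, -0.006, -0.026], "spin": 0.208}
    - {"slide": [-0.082, 0.002, -0.026], "spin": 0.208}
    - {"slide": [-0.081, 0.011, -0.026], "spin": 0.208}
    - {"slide": [-0.079, 0.02, -0.026], "spin": 0.208}
    - {"slide": [-0.077, 0.029, -0.026], "spin": 0.208}
    - {"slide": [0, 0, 0], "spin": 0}

```text
t: 7.65
eef_pos: [99.3, -603.7, 349.4]
tcp_rot: [-3.138, -0.867, -1.136]
ft_force: [-0.2, -0.4, -0.1]
opening: 0.999
grip_force: 0.0
```

```bash
python3 -c "
from rows import *
print(state()['joints'].round(2),state()['eef_pos'].round(1),state()['t'])
rows((140,-480,250),90,8)"
```

```text
[-1.73  0.09  1.99  1.03  0.52  0.19] [  99.3 -603.7  349.4] 7.65
s0 90.2 tilt err [-0.07 -0.22] mm/row 20.5
[{"slide": [-0.0429, -0.0278, -0.0024], "spin": -0.001}, {"slide": [-0.0429, -0.0278, -0.0024], "spin": -0.001}, {"slide": [-0.0429, -0.0278, -0.0024], "spin": -0.001}, {"slide": [-0.0429, -0.0279, -0.0024], "spin": -0.001}, {"slide": [-0.0429, -0.0279, -0.0024], "spin": -0.001}, {"slide": [-0.0428, -0.0279, -0.0024], "spin": -0.001}, {"slide": [-0.0428, -0.0279, -0.0024], "spin": -0.001}, {"slide": [-0.0428, -0.028, -0.0024], "spin": -0.001}]
```

Call:
carry_out:
  moves:
    - {"slide": [-0.043, -0.028, -0.002], "spin": 0}
    - {"slide": [-0.043, -0.028, -0.002], "spin": 0}
    - {"slide": [-0.043, -0.028, -0.002], "spin": 0}
    - {"slide": [-0.043, -0.028, -0.002], "spin": 0}
    - {"slide": [-0.043, -0.028, -0.002], "spin": 0}
    - {"slide": [-0.043, -0.028, -0.002], "spin": 0}
    - {"slide": [-0.043, -0.028, -0.002], "spin": 0}
    - {"slide": [-0.043, -0.028, -0.002], "spin": 0}
    - {"slide": [0, 0, 0], "spin": 0}

```text
t: 8.4
eef_pos: [143.4, -480.8, 248.9]
tcp_rot: [3.137, -0.867, -1.122]
ft_force: [0.1, -0.7, 1.4]
opening: 0.999
grip_force: 0.0
```

```bash
python3 -c "
from rows import *
print(state()['joints'].round(2),state()['eef_pos'].round(1),state()['t'])
rows((260,-340,190),90,11)"
```

```text
[-1.64  0.06  2.37  1.79  0.4  -0.59] [ 143.4 -480.8  248.9] 8.4
s0 89.7 tilt err [ 0.1  -0.24] mm/row 17.5
[{"slide": [-0.0214, -0.0378, -0.0047], "spin": 0.0009}, {"slide": [-0.0214, -0.0377, -0.0047], "spin": 0.0009}, {"slide": [-0.0215, -0.0377, -0.0047], "spin": 0.0009}, {"slide": [-0.0215, -0.0377, -0.0047], "spin": 0.0009}, {"slide": [-0.0215, -0.0377, -0.0047], "spin": 0.0009}, {"slide": [-0.0215, -0.0377, -0.0047], "spin": 0.0009}, {"slide": [-0.0215, -0.0377, -0.0047], "spin": 0.0009}, {"slide": [-0.0215, -0.0377, -0.0047], "spin": 0.0009}, {"slide": [-0.0216, -0.0377, -0.0047], "spin": 0.0009}, {"slide": [-0.0216, -0.0377, -0.0047], "spin": 0.0009}, {"slide": [-0.0216, -0.0376, -0.0047], "spin": 0.0009}]
```

Call:
carry_out:
  moves:
    - {"slide": [-0.0215, -0.0377, -0.005], "spin": 0}
    - {"slide": [-0.0215, -0.0377, -0.005], "spin": 0}
    - {"slide": [-0.0215, -0.0377, -0.005], "spin": 0}
    - {"slide": [-0.0215, -0.0377, -0.005], "spin": 0}
    - {"slide": [-0.0215, -0.0377, -0.005], "spin": 0}
    - {"slide": [-0.0215, -0.0377, -0.005], "spin": 0}
    - {"slide": [-0.0215, -0.0377, -0.005], "spin": 0}
    - {"slide": [-0.0215, -0.0377, -0.005], "spin": 0}
    - {"slide": [-0.0215, -0.0377, -0.005], "spin": 0}
    - {"slide": [-0.0215, -0.0377, -0.005], "spin": 0}
    - {"slide": [-0.0215, -0.0377, -0.005], "spin": 0}
    - {"slide": [0, 0, 0], "spin": 0}

```text
t: 9.4
eef_pos: [261.6, -340.7, 192.2]
tcp_rot: [3.141, -0.87, -1.122]
ft_force: [-0.2, 0.2, 0.4]
opening: 1.001
grip_force: 0.0
```

```bash
python3 -c "
from rows import *
print(state()['joints'].round(2),state()['eef_pos'].round(1),state()['t'])
R0=tool(TAU,np.pi/2);print(grip+19*R0.apply([0,0,1]))
rows(grip-51*R0.apply([0,0,1]),90,8)
c=read_camera('wrist') if 0 else None
from cell import read_camera
import cv2
cv2.imwrite('pics/w1.png',cv2.resize(read_camera('wrist')['color'][:,:,::-1],(800,600)))"
```

```text
[-1.01  0.13  2.6   3.34  0.46 -1.67] [ 261.6 -340.7  192.2] 9.4
[ 431.80444565 -250.64493574   32.2641707 ]
s0 89.7 tilt err [ 0.29 -0.04] mm/row 29.1
[{"slide": [-0.0397, -0.0603, 0.0085], "spin": 0.0012}, {"slide": [-0.0397, -0.0602, 0.0085], "spin": 0.0012}, {"slide": [-0.0398, -0.0602, 0.0085], "spin": 0.0012}, {"slide": [-0.0398, -0.0602, 0.0085], "spin": 0.0012}, {"slide": [-0.0398, -0.0602, 0.0085], "spin": 0.0012}, {"slide": [-0.0399, -0.0601, 0.0085], "spin": 0.0012}, {"slide": [-0.0399, -0.0601, 0.0085], "spin": 0.0012}, {"slide": [-0.04, -0.0601, 0.0085], "spin": 0.0012}]
```

View pics/w1.png

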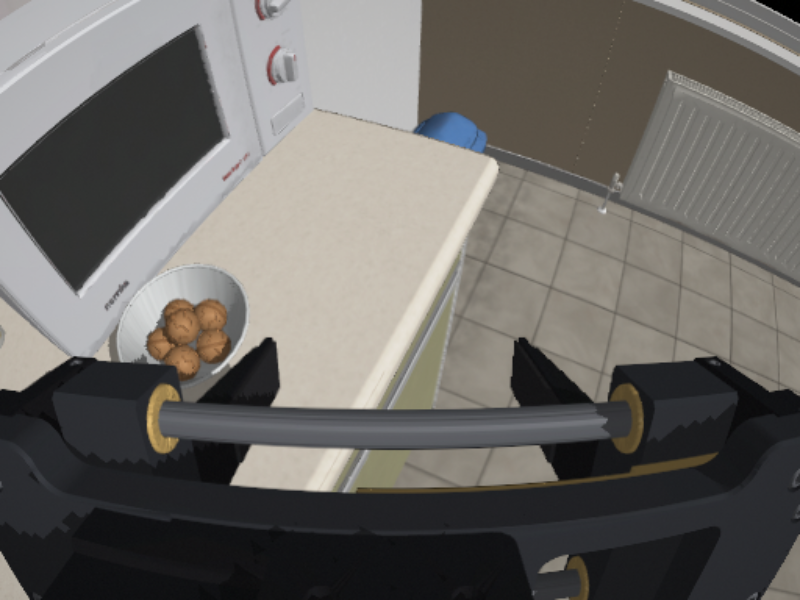

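The wrist view shows the cup's rim centred at about (183,322), with the nuts inside. The handle is hidden behind the left finger. I'll continue to the approach point.

Call:
carry_out:
  moves:
    - {"slide": [-0.04, -0.06, 0.0085], "spin": 0}
    - {"slide": [-0.04, -0.06, 0.0085], "spin": 0}
    - {"slide": [-0.04, -0.06, 0.0085], "spin": 0}
    - {"slide": [-0.04, -0.06, 0.0085], "spin": 0}
    - {"slide": [-0.04, -0.06, 0.0085], "spin": 0}
    - {"slide": [-0.04, -0.06, 0.0085], "spin": 0}
    - {"slide": [-0.04, -0.06, 0.0085], "spin": 0}
    - {"slide": [-0.04, -0.06, 0.0085], "spin": 0}
    - {"slide": [0, 0, 0], "spin": 0}
    - {"slide": [0, 0, 0], "spin": 0}

```text
t: 10.28
eef_pos: [408.3, -202.5, 75.7]
tcp_rot: [-3.139, -0.869, -1.125]
ft_force: [-0.1, 0.3, 0.2]
opening: 1.001
grip_force: 0.0
```

```bash
python3 -c "
from rows import *
from cell import read_camera
import cv2
print(state()['joints'].round(2),state()['eef_pos'].round(1),state()['t'])
rows(grip+19*tool(TAU,np.pi/2).apply([0,0,1]),90,6)
c=read_camera('wrist');print(c['K'],c['R'].round(3),c['t'])
cv2.imwrite('pics/w2.png',cv2.resize(c['color'][:,:,::-1],(800,600)))"
```

```text
[-0.21  0.6   2.51  4.08  0.85 -1.6 ] [ 408.3 -202.5   75.7] 10.2833
s0 89.8 tilt err [ 0.37 -0.11] mm/row 11.5
[{"slide": [0.0006, -0.0001, 0.0287], "spin": 0.001}, {"slide": [0.0006, -0.0001, 0.0287], "spin": 0.001}, {"slide": [0.0006, -0.0001, 0.0287], "spin": 0.001}, {"slide": [0.0006, -0.0001, 0.0287], "spin": 0.001}, {"slide": [0.0006, -0.0001, 0.0287], "spin": 0.001}, {"slide": [0.0006, -0.0001, 0.0287], "spin": 0.001}]
[[297.31863964   0.         252.44835048]
 [  0.         297.31863964 190.99159598]
 [  0.           0.           1.        ]] [[-0.902 -0.433 -0.003]
 [-0.355  0.743 -0.568]
 [ 0.248 -0.511 -0.823]] [280.17118555 357.76492475  68.44643106]
```

View pics/w2.png

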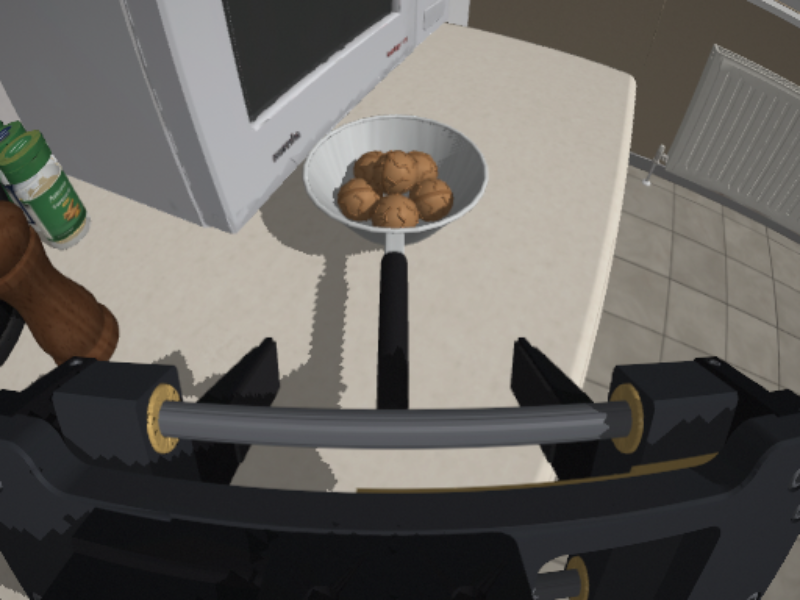

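The wrist view shows the handle (column 393) centred between the fingers (about 395) and pointing straight up to the cup's rim centred at (396,176). The aim is good, so I'll advance along the tool axis and grip.

Call:
carry_out:
  moves:
    - {"slide": [0.0006, 0, 0.0287], "spin": 0}
    - {"slide": [0.0006, 0, 0.0287], "spin": 0}
    - {"slide": [0.0006, 0, 0.0287], "spin": 0}
    - {"slide": [0.0006, 0, 0.0287], "spin": 0}
    - {"slide": [0.0006, 0, 0.0287], "spin": 0}
    - {"slide": [0.0006, 0, 0.0287], "spin": 0}
    - {"slide": [0, 0, 0], "spin": 0}
    - {"slide": [0, 0, 0], "spin": 0}

```text
t: 11.0
eef_pos: [427.8, -252.3, 32.9]
tcp_rot: [3.139, -0.869, -1.127]
ft_force: [-0.8, -0.2, -0.1]
opening: 1.002
grip_force: 0.0
```

Call:
carry_out:
  moves:
    - {"slide": [0, 0, 0], "spin": 0}
    - {"slide": [0, 0, 0], "spin": 0}
    - {"slide": [0, 0, 0], "spin": 0}
    - {"slide": [0, 0, 0], "spin": 0}
    - {"slide": [0, 0, 0], "spin": 0}
    - {"slide": [0, 0, 0], "spin": 0}
    - {"slide": [0, 0, 0], "spin": 0}
    - {"slide": [0, 0, 0], "spin": 0}
    - {"slide": [0, 0, 0], "spin": 0}
    - {"slide": [0, 0, 0], "spin": 0}
  hand: 1

```text
t: 11.83
eef_pos: [428.2, -251.2, 32.6]
tcp_rot: [3.138, -0.869, -1.124]
ft_force: [-0.2, -0.6, -0.1]
opening: 0.359
grip_force: 0.0
```

```bash
cat > carry.py <<'E'
from sim import *
from rows import TAU
from cell import state
q=state()['joints']
E
python3 - <<'E'
from carry import *
import cv2
from cell import read_camera
print(q.round(2),state()['eef_pos'].round(1),state()['moment'])
pp=state()['eef_pos']
R0=tool(TAU,np.pi/2);t=TAU
for tip in (75,85):
  c=(np.cos(np.radians(tip))-np.cos(t)**2)/np.sin(t)**2
  ph=-np.arccos(c);R1=R0*Ro.from_euler('z',ph);C=R1*R0.inv()*Rc
  z=C.apply([0,0,1]);u=z*[1,1,0]/np.linalg.norm(z[:2]);low=-np.array([0,0,1])+z*z[2];low/=np.linalg.norm(low)
  lip=bowl-25*u+[0,0,15];g=lip-66*low+C.apply([126,0,-3.5]);tc=g+19*R1.apply([0,0,1])
  print(tip,np.degrees(ph).round(1),u.round(2),"tcp",tc.round(),"grip",g.round())
# pour start: same tcp raised, spin 90 (upright)
run(q,np.pi/2,[(pp+[0,0,60],1.57),((260,-340,190),1.57),((143,-480,250),1.57),((100,-600,380),1.57),((260,-600,500),1.57),((380,-250,500),1.57),((340,60,430),1.57),(tc+[0,0,10],1.57),(tc,1.57+ph)],TAU,every=6)
E
```

```text
[-0.33  0.73  2.46  3.91  0.91 -1.53] [ 428.2 -251.2   32.6] [0.47122891 0.15171772 0.02042244]
75 -105.4 [0.41 0.91 0.  ] tcp [314. 109. 292.] grip [308. 122. 304.]
85 -124.0 [0.25 0.97 0.  ] tcp [341. 108. 313.] grip [335. 121. 325.]
[ 428. -251.   93.] [-0.33  0.55  2.44  4.05  0.77 -1.73] dq0.11 c1.7e-17
-- rows 2
[ 284. -327.  176.] [-0.88  0.21  2.61  3.51  0.56 -1.73] dq0.13 c4.3e-20
[ 260. -340.  190.] [-1.01  0.14  2.61  3.35  0.48 -1.68] dq0.17 c8.0e-32
-- rows 7
[ 143. -480.  250.] [-1.65  0.06  2.37  1.8   0.4  -0.59] dq0.20 c7.3e-20
-- rows 6
[ 100. -600.  380.] [-1.73  0.06  1.94  0.93  0.57  0.31] dq0.09 c7.7e-28
-- rows 6
[ 260. -600.  500.] [-1.33  0.03  1.66  0.27  0.61  1.21] dq0.13 c2.5e-30
-- rows 6
[ 325. -409.  500.] [-0.94 -0.18  1.85 -0.24  0.63  1.89] dq0.15 c1.5e-28
[ 380. -250.  500.] [-0.39 -0.22  1.87 -0.72  0.91  2.6 ] dq0.12 c3.4e-28
-- rows 11
[ 376. -219.  493.] [-0.29 -0.23  1.9  -0.76  0.97  2.69] dq0.10 c1.0e-05
[ 372. -188.  486.] [-0.23 -0.25  1.9  -0.74  1.01  2.69] dq0.06 c1.2e-03
[ 368. -157.  479.] [-0.17 -0.26  1.91 -0.72  1.05  2.69] dq0.0
[... 1049 characters left out ...]
.46 -0.04  1.95 -0.64  1.28  2.69] dq0.07 c8.3e-02
[341. 108. 321.] [ 0.52 -0.    1.95 -0.67  1.32  2.69] dq0.06 c6.0e-02
[341. 108. 320.] [ 0.57  0.03  1.96 -0.71  1.35  2.69] dq0.05 c3.9e-02
[341. 108. 320.] [ 0.62  0.06  1.97 -0.74  1.37  2.69] dq0.05 c2.3e-02
[341. 108. 319.] [ 0.66  0.08  1.99 -0.77  1.38  2.69] dq0.04 c1.1e-02
[341. 108. 319.] [ 0.7   0.11  2.01 -0.8   1.39  2.69] dq0.04 c2.9e-03
[341. 108. 318.] [ 0.74  0.13  2.04 -0.83  1.39  2.69] dq0.04 c3.4e-05
[341. 108. 317.] [ 0.74  0.13  2.04 -0.84  1.39  2.49] dq0.11 c9.8e-22
[341. 108. 314.] [ 0.74  0.14  2.05 -0.84  1.39  1.85] dq0.11 c3.2e-21
[341. 108. 313.] [ 0.74  0.14  2.05 -0.84  1.38  1.63] dq0.11 c4.9e-21
-- rows 20
```

The last joint would run out of range over the bowl with this grip. I'll back off, turn the hand half a turn and grip the other way.

Call:
carry_out:
  moves:
    - {"slide": [0, 0, 0], "spin": 0}
    - {"slide": [0, 0, 0], "spin": 0}
    - {"slide": [0, 0, -0.03], "spin": 0}
    - {"slide": [0, 0, -0.03], "spin": 0}
    - {"slide": [0, 0, -0.03], "spin": 0}
    - {"slide": [0, 0, -0.03], "spin": 0}
    - {"slide": [0, 0, -0.03], "spin": 0}
    - {"slide": [0, 0, -0.03], "spin": 0}
    - {"slide": [0.04, 0.06, -0.0085], "spin": 0}
    - {"slide": [0.04, 0.06, -0.0085], "spin": 0}
    - {"slide": [0.04, 0.06, -0.0085], "spin": 0}
    - {"slide": [0.04, 0.06, -0.0085], "spin": 0}
  hand: 0

```text
t: 12.83
eef_pos: [330.7, -270.8, 137.4]
tcp_rot: [3.137, -0.868, -1.121]
ft_force: [1.9, -1.0, -0.0]
opening: 0.996
grip_force: 0.0
```

Call:
carry_out:
  moves:
    - {"slide": [0, 0, 0], "spin": 0.23}
    - {"slide": [0, 0, 0], "spin": 0.23}
    - {"slide": [0, 0, 0], "spin": 0.23}
    - {"slide": [0, 0, 0], "spin": 0.23}
    - {"slide": [0, 0, 0], "spin": 0.23}
    - {"slide": [0, 0, 0], "spin": 0.23}
    - {"slide": [0, 0, 0], "spin": 0.23}
    - {"slide": [0, 0, 0], "spin": 0.23}
    - {"slide": [0, 0, 0], "spin": 0.23}
    - {"slide": [0, 0, 0], "spin": 0.23}
    - {"slide": [0, 0, 0], "spin": 0.23}
    - {"slide": [0, 0, 0], "spin": 0.23}

```text
t: 13.83
eef_pos: [331.4, -270.7, 137.1]
tcp_rot: [-2.277, -0.094, -2.62]
ft_force: [0.7, 0.5, 0.4]
opening: 1.001
grip_force: 0.0
```

Call:
carry_out:
  moves:
    - {"slide": [0, 0, 0], "spin": 0.23}
    - {"slide": [0, 0, 0], "spin": 0.23}
    - {"slide": [0, 0, 0], "spin": 0.23}
    - {"slide": [0, 0, 0], "spin": 0.23}
    - {"slide": [0, 0, 0], "spin": 0.23}
    - {"slide": [0, 0, 0], "spin": 0.23}
    - {"slide": [0, 0, 0], "spin": 0.23}
    - {"slide": [0, 0, 0], "spin": 0.23}
    - {"slide": [0, 0, 0], "spin": 0.23}
    - {"slide": [0, 0, 0], "spin": 0.23}
    - {"slide": [0, 0, 0], "spin": 0.23}
    - {"slide": [0, 0, 0], "spin": 0.23}

```text
t: 14.83
eef_pos: [331.4, -270.7, 137.1]
tcp_rot: [-2.859, 0.833, 2.387]
ft_force: [0.1, 0.2, -0.4]
opening: 0.996
grip_force: 0.0
```

```bash
python3 -c "
from rows import *
s=state();print(s['joints'].round(2),s['eef_pos'].round(1),s['t'],s['opening'])
rows(np.array([408.3,-202.5,75.7]),-90,6)"
```

```text
[-0.54  0.38  2.62  3.81  0.75  1.2 ] [ 331.4 -270.7  137.1] 14.8333 0.9957890229624811
s0 -104.3 tilt err [-0.08  0.12] mm/row 19.9
[{"slide": [0.0163, 0.0466, 0.0074], "spin": 0.0793}, {"slide": [0.0182, 0.0458, 0.0074], "spin": 0.0793}, {"slide": [0.0201, 0.045, 0.0074], "spin": 0.0793}, {"slide": [0.022, 0.0442, 0.0074], "spin": 0.0793}, {"slide": [0.0238, 0.0432, 0.0074], "spin": 0.0793}, {"slide": [0.0256, 0.0422, 0.0074], "spin": 0.0793}]
```

Call:
carry_out:
  moves:
    - {"slide": [0.0163, 0.0466, 0.0074], "spin": 0.079}
    - {"slide": [0.0182, 0.0458, 0.0074], "spin": 0.079}
    - {"slide": [0.02, 0.045, 0.0074], "spin": 0.079}
    - {"slide": [0.022, 0.0442, 0.0074], "spin": 0.079}
    - {"slide": [0.0238, 0.0432, 0.0074], "spin": 0.079}
    - {"slide": [0.0256, 0.0422, 0.0074], "spin": 0.079}
    - {"slide": [0, 0, 0], "spin": 0}
    - {"slide": [0, 0, 0], "spin": 0}

```text
t: 15.5
eef_pos: [408.0, -201.9, 74.8]
tcp_rot: [-3.132, 0.868, 2.027]
ft_force: [-0.3, 0.1, 0.2]
opening: 0.999
grip_force: 0.0
```

```bash
python3 -c "
from rows import *
s=state();print(s['joints'].round(2),s['eef_pos'].round(1),s['t'],s['opening'])
rows((429.5,-251,32.5),-90,6)"
```

```text
[-0.2   0.6   2.51  4.09  0.85  1.53] [ 408.  -201.9   74.8] 15.5 0.9986529458471738
s0 -90.6 tilt err [-0.1   0.17] mm/row 11.4
[{"slide": [-0.001, -0.0007, 0.0284], "spin": 0.0031}, {"slide": [-0.001, -0.0007, 0.0284], "spin": 0.0031}, {"slide": [-0.001, -0.0007, 0.0284], "spin": 0.0031}, {"slide": [-0.001, -0.0007, 0.0284], "spin": 0.0031}, {"slide": [-0.001, -0.0007, 0.0284], "spin": 0.0031}, {"slide": [-0.001, -0.0007, 0.0284], "spin": 0.0031}]
```

Call:
carry_out:
  moves:
    - {"slide": [-0.001, -0.0007, 0.0284], "spin": 0.003}
    - {"slide": [-0.001, -0.0007, 0.0284], "spin": 0.003}
    - {"slide": [-0.001, -0.0007, 0.0284], "spin": 0.003}
    - {"slide": [-0.001, -0.0007, 0.0284], "spin": 0.003}
    - {"slide": [-0.001, -0.0007, 0.0284], "spin": 0.003}
    - {"slide": [-0.001, -0.0007, 0.0284], "spin": 0.003}
    - {"slide": [0, 0, 0], "spin": 0}

```text
t: 16.08
eef_pos: [428.7, -253.3, 32.8]
tcp_rot: [3.139, 0.869, 2.007]
ft_force: [-0.5, -0.3, 1.5]
opening: 1.001
grip_force: 0.0
```

Call:
carry_out:
  moves:
    - {"slide": [0, 0, 0], "spin": 0}
    - {"slide": [0, 0, 0], "spin": 0}
    - {"slide": [0, 0, 0], "spin": 0}
    - {"slide": [0, 0, 0], "spin": 0}
    - {"slide": [0, 0, 0], "spin": 0}
    - {"slide": [0, 0, 0], "spin": 0}
    - {"slide": [0, 0, 0], "spin": 0}
    - {"slide": [0, 0, 0], "spin": 0}
    - {"slide": [0, 0, 0], "spin": 0}
    - {"slide": [0, 0, 0], "spin": 0}
    - {"slide": [0, 0, 0], "spin": 0}
    - {"slide": [0, 0, 0], "spin": 0}
  hand: 1

```text
t: 17.08
eef_pos: [429.2, -251.5, 33.0]
tcp_rot: [3.138, 0.869, 2.008]
ft_force: [0.3, 0.1, -0.6]
opening: 0.214
grip_force: 0.1
```

Call:
carry_out:
  moves:
    - {"slide": [0, 0, 0], "spin": 0}
    - {"slide": [0, 0, 0], "spin": 0}
    - {"slide": [0, 0, 0], "spin": 0}
    - {"slide": [0, 0, 0], "spin": 0}

```text
t: 17.42
eef_pos: [429.3, -251.5, 33.0]
tcp_rot: [3.138, 0.869, 2.008]
ft_force: [0.1, 1.1, 1.5]
opening: 0.154
grip_force: 30.0
```

Run:
```python
from carry import *
pp=state()['eef_pos'];print(q.round(2),pp.round(1),state()['grip_force'],state()['opening'])
s=-np.pi/2;tc=np.array([341,108,323.])
run(q,s,[(pp+[0,0,60],s),((260,-340,190),s),((143,-480,250),s),((100,-600,380),s),((260,-600,480),s),((380,-250,480),s),((360,60,430),s),(tc+[0,0,10],s),(tc,s-2.165)],TAU,every=8)
```

```text
[-0.33  0.73  2.46  3.91  0.9   1.62] [ 429.3 -251.5   33. ] 30.001029074192047 0.15379496435160733
[ 429. -252.   93.] [-0.33  0.55  2.43  4.05  0.77  1.41] dq0.11 c1.1e-17
-- rows 2
[ 260. -340.  190.] [-1.01  0.14  2.61  3.35  0.48  1.47] dq0.17 c5.7e-31
-- rows 7
[ 143. -480.  250.] [-1.65  0.06  2.37  1.8   0.4   2.55] dq0.20 c1.6e-23
-- rows 6
[ 136. -500.  272.] [-1.67  0.05  2.32  1.65  0.4   2.69] dq0.14 c1.1e-04
[ 129. -520.  293.] [-1.68  0.05  2.28  1.64  0.42  2.69] dq0.04 c1.5e-03
[ 122. -540.  315.] [-1.7   0.06  2.24  1.64  0.44  2.69] dq0.04 c4.3e-03
[ 114. -560.  337.] [-1.72  0.07  2.2   1.63  0.45  2.69] dq0.04 c8.5e-03
[ 107. -580.  358.] [-1.73  0.07  2.16  1.63  0.46  2.69] dq0.04 c1.4e-02
[ 100. -600.  380.] [-1.74  0.08  2.12  1.63  0.47  2.69] dq0.04 c2.1e-02
-- rows 6
[ 127. -600.  397.] [-1.66  0.07  2.11  1.69  0.4   2.69] dq0.08 c2.6e-02
[ 153. -600.  413.] [-1.57  0.05  2.1   1.75  0.32  2.69] dq0.09 c3.1e-02
[ 180. -600.  430.] [-1.48  0.05  2.07  1.81  0.24  2.69] dq0.09 c3.6e-02
[ 207. -600.  447.] [-1.39  0.04  2.04  1.87  0.15  2.69] dq0.09 c4.0e-0
[... 2580 characters left out ...]
41. 108. 328.] [0.37 0.09 2.63 4.28 0.8  0.31] dq0.11 c2.6e-01
[341. 108. 327.] [0.37 0.09 2.63 4.28 0.8  0.21] dq0.11 c2.6e-01
[341. 108. 326.] [0.37 0.09 2.63 4.28 0.8  0.1 ] dq0.11 c2.5e-01
[341. 108. 326.] [ 0.37  0.09  2.63  4.28  0.8  -0.01] dq0.11 c2.5e-01
[341. 108. 326.] [ 0.37  0.09  2.63  4.28  0.8  -0.11] dq0.11 c2.5e-01
[341. 108. 325.] [ 0.38  0.09  2.63  4.28  0.8  -0.22] dq0.11 c2.5e-01
[341. 108. 324.] [ 0.38  0.09  2.63  4.28  0.8  -0.33] dq0.11 c2.5e-01
[341. 108. 324.] [ 0.38  0.1   2.63  4.28  0.8  -0.44] dq0.11 c2.5e-01
[341. 108. 324.] [ 0.38  0.1   2.63  4.28  0.8  -0.54] dq0.11 c2.5e-01
[341. 108. 323.] [ 0.38  0.1   2.63  4.28  0.8  -0.65] dq0.11 c2.5e-01
-- rows 20
```

```bash
cat > grid.py <<'E'
from sim import *
from rows import TAU
hi[5]=6; lo[5]=-6
q0=np.array([-.39,-.22,1.87,-.72,.91,2.6]);t=TAU
R0=tool(t,np.pi/2)
def geo(p,ph):
    R1=R0*Ro.from_euler('z',ph);C=R1*R0.inv()*Rc
    z=C.apply([0,0,1]);tip=np.arccos(z[2]);g=p-19*R1.apply([0,0,1]);m=g-C.apply([126,0,-3.5])
    low=(-np.array([0,0,1])+z*z[2]);low/=np.linalg.norm(low)+1e-9
    a=np.radians(np.arange(0,360,10));foot=np.array([m+C.apply([38*np.cos(x),38*np.sin(x),-48]) for x in a])
    return np.degrees(tip),m,m+66*low,foot[:,2].min(),z
if __name__=="__main__":
  for z in(300,340):
   for x in(300,340,380,420):
    for y in(-40,0,40,80,120):
      p=np.array([x,y,z],float)
      r=least_squares(lambda v:np.r_[(FK(v)[0]-p)/300,(R0.inv()*FK(v)[1]).as_rotvec()],q0,bounds=(lo,hi))
      need=max(0,r.x[5]-2.66);T=geo(p,-need)
      print(z,x,y,r.x[[0,3,5]].round(2),"c%.0e"%r.cost,"need ph %.0f tip %.0f"%(np.degrees(need),T[0]),"lip-bowl",(T[2]-bowl).round(),"footz",T[3].round())
E
python3 grid.py
```

```text
300 300 -40 [ 0.43 -0.99  3.69] c2e-30 need ph 59 tip 44 lip-bowl [  10. -196.   91.] footz 225.0
300 300 0 [ 0.57 -0.93  3.75] c2e-27 need ph 63 tip 47 lip-bowl [   9. -153.   85.] footz 222.0
300 300 40 [ 0.67 -0.88  3.81] c7e-28 need ph 66 tip 49 lip-bowl [   8. -110.   80.] footz 219.0
300 300 80 [ 0.77 -0.83  3.85] c2e-28 need ph 68 tip 51 lip-bowl [  7. -69.  76.] footz 217.0
300 300 120 [ 0.84 -0.79  3.88] c2e-27 need ph 70 tip 52 lip-bowl [  6. -27.  73.] footz 215.0
300 340 -40 [ 0.38 -1.02  3.66] c7e-31 need ph 57 tip 43 lip-bowl [  51. -197.   93.] footz 226.0
300 340 0 [ 0.5  -0.97  3.72] c6e-31 need ph 61 tip 45 lip-bowl [  50. -155.   88.] footz 223.0
300 340 40 [ 0.6  -0.92  3.77] c7e-32 need ph 63 tip 47 lip-bowl [  49. -112.   84.] footz 221.0
300 340 80 [ 0.69 -0.87  3.8 ] c2e-30 need ph 66 tip 49 lip-bowl [ 48. -71.  80.] footz 219.0
300 340 120 [ 0.77 -0.83  3.84] c1e-28 need ph 67 tip 50 lip-bowl [ 47. -29.  78.] footz 217.0
300 380 -40 [ 0.33 -1.04  3.64] c8e-18 need ph 56 tip 42 lip-bowl [  91. -198.   95.] footz 227.0
300 380 0 [ 0.44 -0.99  3.69] c8e-19 need 
[... 2039 characters left out ...]
[  91. -119.  136.] footz 268.0
340 380 80 [ 0.63 -0.88  3.67] c4e-31 need ph 58 tip 44 lip-bowl [ 91. -77. 132.] footz 266.0
340 380 120 [ 0.7  -0.84  3.71] c1e-29 need ph 60 tip 45 lip-bowl [ 90. -35. 129.] footz 264.0
340 420 -40 [ 0.29 -0.99  3.5 ] c9e-20 need ph 48 tip 36 lip-bowl [ 132. -206.  147.] footz 274.0
340 420 0 [ 0.4  -0.96  3.55] c3e-19 need ph 51 tip 38 lip-bowl [ 132. -163.  143.] footz 272.0
340 420 40 [ 0.49 -0.93  3.59] c4e-18 need ph 54 tip 40 lip-bowl [ 131. -121.  139.] footz 269.0
340 420 80 [ 0.57 -0.9   3.63] c6e-31 need ph 56 tip 42 lip-bowl [131. -79. 136.] footz 268.0
340 420 120 [ 0.65 -0.87  3.66] c4e-29 need ph 58 tip 43 lip-bowl [131. -37. 133.] footz 266.0
```

Call:
carry_out:
  moves:
    - {"slide": [0, 0, 0], "spin": 0}
    - {"slide": [0, 0, 0], "spin": 0}
    - {"slide": [0, 0, -0.0284], "spin": 0}
    - {"slide": [0, 0, -0.0284], "spin": 0}
    - {"slide": [0, 0, -0.0284], "spin": 0}
    - {"slide": [0, 0, -0.0284], "spin": 0}
    - {"slide": [0, 0, -0.0284], "spin": 0}
    - {"slide": [0, 0, -0.0284], "spin": 0}
    - {"slide": [-0.04, -0.06, -0.0085], "spin": 0}
    - {"slide": [-0.04, -0.06, -0.0085], "spin": 0}
    - {"slide": [-0.04, -0.06, -0.0085], "spin": 0}
    - {"slide": [-0.04, -0.06, -0.0085], "spin": 0}
  hand: 0

```text
t: 18.42
eef_pos: [332.1, -273.0, 135.0]
tcp_rot: [3.139, 0.868, 2.011]
ft_force: [0.8, -0.3, 0.2]
opening: 0.932
grip_force: 0.0
```

Call:
carry_out:
  moves:
    - {"slide": [0, 0, 0], "spin": -0.231}
    - {"slide": [0, 0, 0], "spin": -0.231}
    - {"slide": [0, 0, 0], "spin": -0.231}
    - {"slide": [0, 0, 0], "spin": -0.231}
    - {"slide": [0, 0, 0], "spin": -0.231}
    - {"slide": [0, 0, 0], "spin": -0.231}
    - {"slide": [0, 0, 0], "spin": -0.231}
    - {"slide": [0, 0, 0], "spin": -0.231}
    - {"slide": [0, 0, 0], "spin": -0.231}
    - {"slide": [0, 0, 0], "spin": -0.231}
    - {"slide": [0, 0, 0], "spin": -0.231}
    - {"slide": [0, 0, 0], "spin": -0.231}

```text
t: 19.42
eef_pos: [332.8, -272.8, 134.7]
tcp_rot: [-2.276, 0.089, -2.775]
ft_force: [0.4, 1.2, 0.6]
opening: 0.999
grip_force: 0.0
```

Call:
carry_out:
  moves:
    - {"slide": [0, 0, 0], "spin": -0.231}
    - {"slide": [0, 0, 0], "spin": -0.231}
    - {"slide": [0, 0, 0], "spin": -0.231}
    - {"slide": [0, 0, 0], "spin": -0.231}
    - {"slide": [0, 0, 0], "spin": -0.231}
    - {"slide": [0, 0, 0], "spin": -0.231}
    - {"slide": [0, 0, 0], "spin": -0.231}
    - {"slide": [0, 0, 0], "spin": -0.231}
    - {"slide": [0, 0, 0], "spin": -0.231}
    - {"slide": [0, 0, 0], "spin": -0.231}

```text
t: 20.25
eef_pos: [332.8, -272.8, 134.7]
tcp_rot: [-2.644, -0.745, -1.804]
ft_force: [-0.2, 0.3, 0.2]
opening: 0.996
grip_force: 0.0
```

```bash
python3 -c "
from rows import *
s=state();print(s['joints'].round(2),s['eef_pos'].round(1),s['t'],s['opening'])
rows((408.5,-202.5,76),90,6)"
```

```text
[-0.55  0.39  2.62  3.8   0.75 -1.21] [ 332.8 -272.8  134.7] 20.25 0.995640143823797
s0 117.3 tilt err [-0.01 -0.15] mm/row 19.8
[{"slide": [-0.0429, -0.024, 0.0059], "spin": -0.1519}, {"slide": [-0.0409, -0.0273, 0.0059], "spin": -0.1519}, {"slide": [-0.0386, -0.0305, 0.0059], "spin": -0.1519}, {"slide": [-0.036, -0.0335, 0.0059], "spin": -0.1519}, {"slide": [-0.0333, -0.0362, 0.0059], "spin": -0.1519}, {"slide": [-0.0303, -0.0387, 0.0059], "spin": -0.1519}]
```

Call:
carry_out:
  moves:
    - {"slide": [-0.0429, -0.024, 0.006], "spin": -0.152}
    - {"slide": [-0.041, -0.0273, 0.006], "spin": -0.152}
    - {"slide": [-0.0386, -0.0305, 0.006], "spin": -0.152}
    - {"slide": [-0.036, -0.0335, 0.006], "spin": -0.152}
    - {"slide": [-0.0333, -0.0362, 0.006], "spin": -0.152}
    - {"slide": [-0.0303, -0.0387, 0.006], "spin": -0.152}
    - {"slide": [0, 0, 0], "spin": 0}

```text
t: 20.83
eef_pos: [411.1, -201.5, 74.9]
tcp_rot: [-3.139, -0.868, -1.129]
ft_force: [-0.2, 0.5, 0.4]
opening: 1.0
grip_force: 0.0
```

```bash
python3 -c "
from rows import *
s=state();print(s['joints'].round(2),s['eef_pos'].round(1),s['t'],s['opening'])
rows((430,-251,32.5),90,6)"
```

```text
[-0.2   0.6   2.5   4.1   0.84 -1.61] [ 411.1 -201.5   74.9] 20.8333 1.0004223069883087
s0 90.0 tilt err [ 0.17 -0.17] mm/row 11.3
[{"slide": [0.0007, 0.0018, 0.0282], "spin": 0.0002}, {"slide": [0.0007, 0.0018, 0.0282], "spin": 0.0002}, {"slide": [0.0007, 0.0018, 0.0282], "spin": 0.0002}, {"slide": [0.0007, 0.0018, 0.0282], "spin": 0.0002}, {"slide": [0.0007, 0.0018, 0.0282], "spin": 0.0002}, {"slide": [0.0007, 0.0018, 0.0282], "spin": 0.0002}]
```

Call:
carry_out:
  moves:
    - {"slide": [0.0007, 0.0018, 0.0282], "spin": 0}
    - {"slide": [0.0007, 0.0018, 0.0282], "spin": 0}
    - {"slide": [0.0007, 0.0018, 0.0282], "spin": 0}
    - {"slide": [0.0007, 0.0018, 0.0282], "spin": 0}
    - {"slide": [0.0007, 0.0018, 0.0282], "spin": 0}
    - {"slide": [0.0007, 0.0018, 0.0282], "spin": 0}
    - {"slide": [0, 0, 0], "spin": 0}
    - {"slide": [0, 0, 0], "spin": 0}
    - {"slide": [0, 0, 0], "spin": 0}
    - {"slide": [0, 0, 0], "spin": 0}
    - {"slide": [0, 0, 0], "spin": 0}
    - {"slide": [0, 0, 0], "spin": 0}
  hand: 1

```text
t: 21.83
eef_pos: [428.2, -252.6, 33.8]
tcp_rot: [-3.133, -0.869, -1.138]
ft_force: [-0.7, 0.6, -0.1]
opening: 0.214
grip_force: 0.0
```

Call:
carry_out:
  moves:
    - {"slide": [0, 0, 0], "spin": 0}
    - {"slide": [0, 0, 0], "spin": 0}
    - {"slide": [0, 0, 0], "spin": 0}
    - {"slide": [0, 0, 0], "spin": 0}

```text
t: 22.17
eef_pos: [428.1, -252.8, 33.4]
tcp_rot: [-3.134, -0.869, -1.138]
ft_force: [-0.3, 2.9, 1.6]
opening: 0.147
grip_force: 30.0
```

Run:
```python
from carry import *
from rows import rows
from grid import geo
import sim,plan
plan.hi[5]=2.69;plan.lo[5]=-2.69
pp=state()['eef_pos'];print(q.round(2),pp.round(1),state()['grip_force'],state()['opening'])
rows(pp+[-25,-15,70],90,5)
s=np.pi/2;D=np.radians
for p,ph in (((360,90,490),-40),((360,90,420),-52),((355,95,350),-64),((350,100,330),-90),((341,108,318),-124)):
    T=geo(np.array(p,float),D(ph));print(p,ph,"tip %.0f"%T[0],"lip",(T[2]-bowl).round(),"foot",T[3].round(),"mouth",T[1].round())
run(q,s,[(pp+[-25,-15,70],s),((260,-340,190),s),((143,-480,250),s),((130,-600,380),s),((280,-560,480),s),((380,-250,510),s),((360,90,490),s-D(40)),((360,90,420),s-D(52)),((355,95,350),s-D(64)),((350,100,330),s-D(90)),((341,108,318),s-D(124))],TAU,every=6)
```

```text
[-0.34  0.73  2.46  3.9   0.9  -1.52] [ 428.1 -252.8   33.4] 29.994102716445923 0.14724858393614468
s0 90.3 tilt err [ 0.06 -0.15] mm/row 15.2
[{"slide": [0.0277, 0.0143, -0.0215], "spin": -0.002}, {"slide": [0.0277, 0.0144, -0.0215], "spin": -0.002}, {"slide": [0.0277, 0.0144, -0.0215], "spin": -0.002}, {"slide": [0.0277, 0.0144, -0.0215], "spin": -0.002}, {"slide": [0.0277, 0.0145, -0.0215], "spin": -0.002}]
(360, 90, 490) -40 tip 30 lip [ 71. -84. 309.] foot 431.0 mouth [450.  23. 491.]
(360, 90, 420) -52 tip 39 lip [ 72. -72. 221.] foot 351.0 mouth [458.  35. 412.]
(355, 95, 350) -64 tip 48 lip [ 64. -57. 133.] foot 270.0 mouth [458.  53. 331.]
(350, 100, 330) -90 tip 65 lip [ 41. -36.  74.] foot 228.0 mouth [451.  83. 283.]
(341, 108, 318) -124 tip 85 lip [ -6. -24.  20.] foot 193.0 mouth [417. 113. 235.]
[ 403. -268.  103.] [-0.41  0.51  2.48  3.96  0.76 -1.71] dq0.08 c8.0e-21
-- rows 3
[ 260. -340.  190.] [-1.01  0.14  2.61  3.35  0.48 -1.67] dq0.16 c6.3e-18
-- rows 6
[ 143. -480.  250.] [-1.65  0.06  2.37  1.8   0.4  -0.59] dq0.20 c7.3e-20
-- rows 6
[ 130. -600.  380.] [-1.66
[... 361 characters left out ...]
1 c1.0e-04
[368. -46. 498.] [ 0.31 -0.17  1.83 -0.86  1.41  2.69] dq0.11 c2.4e-04
[366. -12. 496.] [ 0.41 -0.14  1.81 -0.86  1.48  2.69] dq0.10 c3.4e-04
[364.  22. 494.] [ 0.5  -0.1   1.78 -0.86  1.55  2.69] dq0.09 c3.4e-04
[362.  56. 492.] [ 0.59 -0.06  1.76 -0.85  1.6   2.69] dq0.09 c2.3e-04
[360.  90. 490.] [ 0.67 -0.02  1.73 -0.84  1.66  2.69] dq0.08 c6.6e-05
-- rows 10
[360.  90. 420.] [ 0.68  0.02  1.87 -0.84  1.54  2.63] dq0.07 c4.1e-25
-- rows 2
[355.  95. 350.] [ 0.7   0.09  1.99 -0.85  1.42  2.57] dq0.04 c4.9e-17
-- rows 3
[350. 100. 330.] [ 0.71  0.12  2.02 -0.84  1.4   2.17] dq0.10 c7.0e-22
-- rows 4
[341. 108. 318.] [ 0.75  0.13  2.04 -0.84  1.39  1.62] dq0.09 c5.1e-22
-- rows 6
```

Call:
carry_out:
  moves:
    - {"slide": [0.0277, 0.0144, -0.0215], "spin": 0}
    - {"slide": [0.0277, 0.0144, -0.0215], "spin": 0}
    - {"slide": [0.0277, 0.0144, -0.0215], "spin": 0}
    - {"slide": [0.0277, 0.0144, -0.0215], "spin": 0}
    - {"slide": [0.0277, 0.0144, -0.0215], "spin": 0}
    - {"slide": [0, 0, 0], "spin": 0}

```text
t: 22.67
eef_pos: [402.5, -268.5, 105.4]
tcp_rot: [-3.132, -0.871, -1.141]
ft_force: [-0.6, -0.1, -0.5]
opening: 0.004
grip_force: 0.0
```

Run:
```python
from rows import *
from cell import read_camera
import cv2
s=state();print(s['joints'].round(2),s['eef_pos'].round(1),s['t'],s['ft_force'],s['grip_force'])
c=read_camera('wrist');a=read_camera('side')
im=np.hstack([cv2.resize(c['color'],(400,300)),cv2.resize(a['color'][180:330,150:350],(400,300))]);cv2.imwrite('pics/w3.png',im[:,:,::-1])
rows((260,-340,190),90,9)
```

```text
[-0.41  0.5   2.48  3.96  0.76 -1.71] [ 402.5 -268.5  105.4] 22.6667 [-0.64981358 -0.07174428 -0.48338312] 0.0
s0 90.4 tilt err [ 0.06 -0.07] mm/row 20.2
[{"slide": [0.0193, 0.0443, -0.0147], "spin": -0.0014}, {"slide": [0.0193, 0.0443, -0.0147], "spin": -0.0014}, {"slide": [0.0192, 0.0444, -0.0147], "spin": -0.0014}, {"slide": [0.0192, 0.0444, -0.0147], "spin": -0.0014}, {"slide": [0.0192, 0.0444, -0.0147], "spin": -0.0014}, {"slide": [0.0191, 0.0444, -0.0147], "spin": -0.0014}, {"slide": [0.0191, 0.0444, -0.0147], "spin": -0.0014}, {"slide": [0.0191, 0.0444, -0.0147], "spin": -0.0014}, {"slide": [0.019, 0.0444, -0.0147], "spin": -0.0014}]
```

View pics/w3.png

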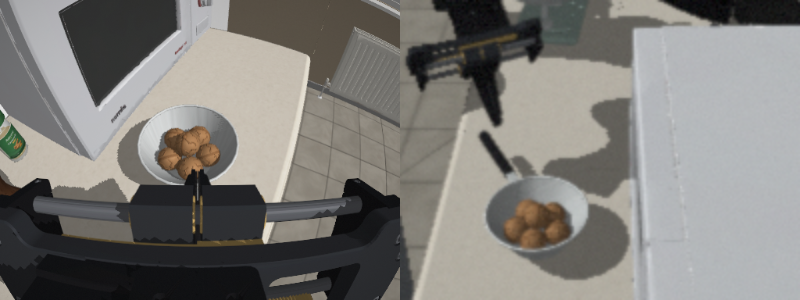

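The right crop (side) shows the cup standing upright with all its nuts, its rim at crop (537,213) and its handle end at (484,133), slightly shifted. The fingers are shut with nothing between them, so the handle slipped out. I'll measure again.

Run:
```python
from rows import *
from h import *
a=read_camera('side');c=read_camera('wrist')
S=lambda u,v:(((u-400)/2+150)/.64,(v/2+180)/.64)
print("rim",atz(a,S(537,213),48).round(1),"rimL/R",atz(a,S(486,213),48).round(1),atz(a,S(588,213),48).round(1),"hend",atz(a,S(483,134),48).round(1),"hmid",atz(a,S(511,172),48).round(1))
def wray(u,v,z):
    K=c['K'];x=np.array([u-K[0,2],v-K[1,2]])/K[0,0];r=np.hypot(*x);d=np.r_[np.sin(r)*x/r,np.cos(r)]
    o=-c['R'].T@c['t'];d=c['R'].T@d;return (o+d*(z-o[2])/d[2]).round(1)
print("wrist rim",[wray(u*1.28,v*1.28,48) for u,v in((138,144),(237,144),(187.5,105),(190,183))])
im=c['color'][60:260,130:390];cv2.imwrite('pics/w4.png',cv2.resize(im,(780,600),interpolation=cv2.INTER_CUBIC)[:,:,::-1])
```

```text
rim [ 448.6 -335.7   48. ] rimL/R [ 383.9 -336.3   48. ] [ 513.1 -335.2   48. ] hend [ 358.  -180.7   48. ] hmid [ 407.1 -260.1   48. ]
wrist rim [array([ 502.7, -299.1,   48. ]), array([ 386.2, -352.8,   48. ]), array([ 475.3, -389.2,   48. ]), array([ 416.7, -277.9,   48. ])]
```

View pics/w4.png

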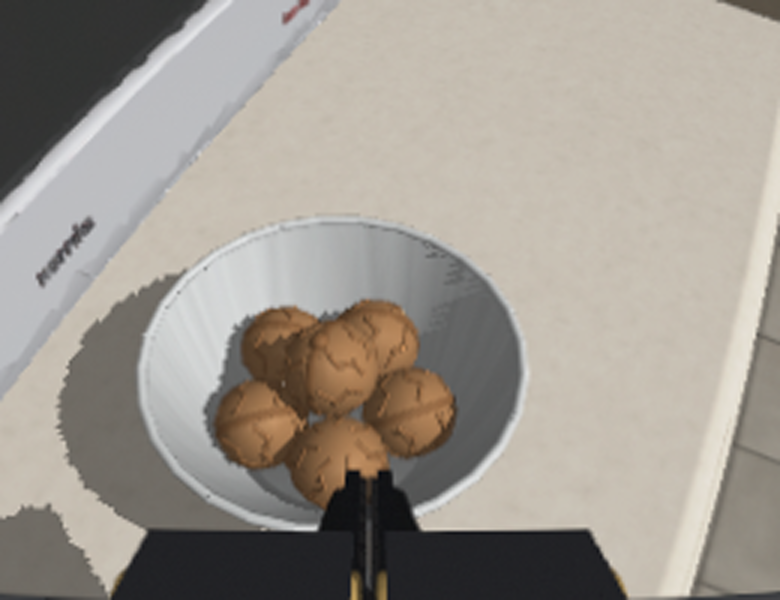

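```bash
cat > g2.py <<'E'
from sim import *
from rows import TAU,rows,state
from scipy.optimize import brentq
cup=np.array([447.5,-334,0]);yc=np.radians(119.5);h=np.array([np.cos(yc),np.sin(yc),0]);RC=Ro.from_euler('z',yc)
S=brentq(lambda s:tool(TAU,s).apply([0,1,0])@h,1.0,2.1)
RG=tool(TAU,S);ZT=RG.apply([0,0,1]);LG=99
G=cup+LG*h+[0,0,44.5];TC=G+22*ZT;AP=TC-62*ZT
if __name__=="__main__":
    print("S",np.degrees(S),"TC",TC.round(1),"AP",AP.round(1),"y",RG.apply([0,1,0]).round(2))
    q=state()['joints'];run(q,np.pi/2,[(AP,S),(TC,S)],TAU,v=12,every=3)
    rows(AP,np.degrees(S),6)
E
python3 g2.py
```

```text
S 83.44438442556908 TC [ 405.9 -263.1   30.3] AP [ 385.7 -220.2   70.3] y [-0.87 -0.49  0.09]
[ 394. -244.   87.] [-0.35  0.57  2.53  3.95  0.84 -1.67] dq0.02 c2.6e-29
[ 386. -220.   70.] [-0.28  0.63  2.56  3.96  0.91 -1.63] dq0.02 c5.6e-29
-- rows 6
[ 396. -242.   50.] [-0.34  0.69  2.54  3.88  0.94 -1.6 ] dq0.02 c1.6e-26
[ 406. -263.   30.] [-0.39  0.75  2.52  3.82  0.97 -1.58] dq0.02 c7.3e-29
-- rows 6
s0 90.3 tilt err [ 0.04 -0.16] mm/row 10.1
[{"slide": [-0.024, -0.0018, -0.0074], "spin": -0.0381}, {"slide": [-0.0239, -0.0023, -0.0074], "spin": -0.0381}, {"slide": [-0.0239, -0.0027, -0.0074], "spin": -0.0381}, {"slide": [-0.0238, -0.0032, -0.0074], "spin": -0.0381}, {"slide": [-0.0238, -0.0037, -0.0074], "spin": -0.0381}, {"slide": [-0.0237, -0.0042, -0.0074], "spin": -0.0381}]
```

Call:
carry_out:
  moves:
    - {"slide": [-0.024, -0.002, -0.0074], "spin": -0.038}
    - {"slide": [-0.024, -0.0023, -0.0074], "spin": -0.038}
    - {"slide": [-0.024, -0.0027, -0.0074], "spin": -0.038}
    - {"slide": [-0.024, -0.0032, -0.0074], "spin": -0.038}
    - {"slide": [-0.024, -0.0037, -0.0074], "spin": -0.038}
    - {"slide": [-0.024, -0.0042, -0.0074], "spin": -0.038}
    - {"slide": [0, 0, 0], "spin": 0}
    - {"slide": [0, 0, 0], "spin": 0}
    - {"slide": [0, 0, 0], "spin": 0}
  hand: 0

```text
t: 23.62
eef_pos: [385.7, -219.9, 70.6]
tcp_rot: [3.009, -0.861, -0.954]
ft_force: [0.8, 1.0, 0.6]
opening: 0.579
grip_force: 0.0
```

Run:
```python
from g2 import *
from cell import read_camera
import cv2
s=state();print(s['t'],s['opening'],s['eef_pos'].round(1))
rows(TC,np.degrees(S),6)
c=read_camera('wrist')['color'];cv2.imwrite('pics/w5.png',cv2.resize(c,(800,600))[:,:,::-1])
```

```text
23.6167 0.5788607671756987 [ 385.7 -219.9   70.6]
s0 83.5 tilt err [ 0.09 -0.13] mm/row 10.4
[{"slide": [0.0, 0.0001, 0.026], "spin": -0.0001}, {"slide": [0.0, 0.0001, 0.026], "spin": -0.0001}, {"slide": [0.0, 0.0001, 0.026], "spin": -0.0001}, {"slide": [0.0, 0.0001, 0.026], "spin": -0.0001}, {"slide": [0.0, 0.0001, 0.026], "spin": -0.0001}, {"slide": [0.0, 0.0001, 0.026], "spin": -0.0001}]
```

View pics/w5.png

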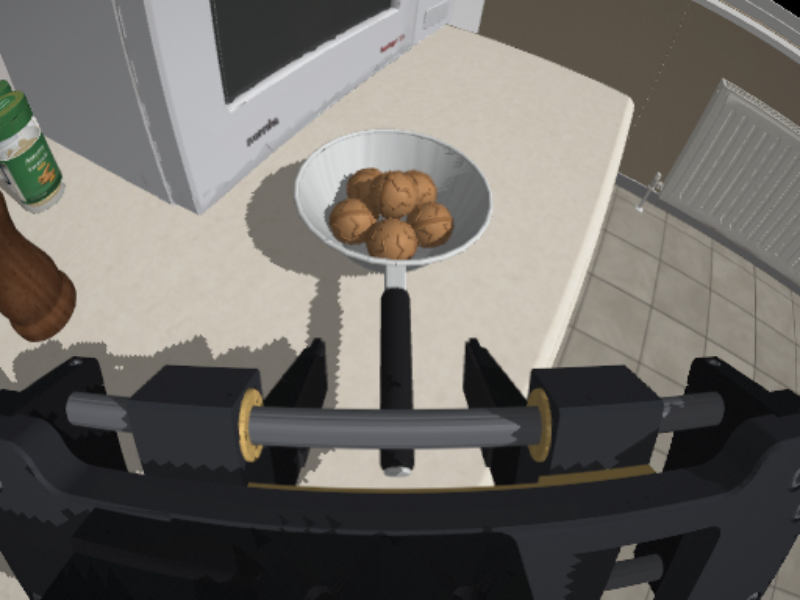

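The wrist view shows the handle at column 396, upright in the image and midway between the fingertips (320 and 470). I'll advance and close nearer to the cup.

Call:
carry_out:
  moves:
    - {"slide": [0, 0, 0.026], "spin": 0}
    - {"slide": [0, 0, 0.026], "spin": 0}
    - {"slide": [0, 0, 0.026], "spin": 0}
    - {"slide": [0, 0, 0.026], "spin": 0}
    - {"slide": [0, 0, 0.026], "spin": 0}
    - {"slide": [0, 0, 0.026], "spin": 0}
    - {"slide": [0, 0, 0], "spin": 0}

```text
t: 24.25
eef_pos: [406.3, -264.4, 29.4]
tcp_rot: [3.009, -0.861, -0.956]
ft_force: [-1.4, 0.5, -0.0]
opening: 0.999
grip_force: 0.0
```

Call:
carry_out:
  moves:
    - {"slide": [0, 0, 0], "spin": 0}
    - {"slide": [0, 0, 0], "spin": 0}
    - {"slide": [0, 0, 0], "spin": 0}
    - {"slide": [0, 0, 0], "spin": 0}
    - {"slide": [0, 0, 0], "spin": 0}
    - {"slide": [0, 0, 0], "spin": 0}
    - {"slide": [0, 0, 0], "spin": 0}
    - {"slide": [0, 0, 0], "spin": 0}
    - {"slide": [0, 0, 0], "spin": 0}
    - {"slide": [0, 0, 0], "spin": 0}
  hand: 1

```text
t: 25.08
eef_pos: [405.8, -263.0, 30.3]
tcp_rot: [3.009, -0.861, -0.955]
ft_force: [-0.5, 0.3, 0.3]
opening: 0.355
grip_force: 0.0
```

Call:
carry_out:
  moves:
    - {"slide": [0, 0, 0], "spin": 0}
    - {"slide": [0, 0, 0], "spin": 0}
    - {"slide": [0, 0, 0], "spin": 0}
    - {"slide": [0, 0, 0], "spin": 0}

```text
t: 25.42
eef_pos: [405.8, -263.0, 30.3]
tcp_rot: [3.009, -0.861, -0.955]
ft_force: [-0.2, 0.5, 1.5]
opening: 0.153
grip_force: 30.0
```

Call:
carry_out:
  moves:
    - {"slide": [0, 0, 0], "spin": 0}
    - {"slide": [0, 0, 0], "spin": 0}
    - {"slide": [0.0076, 0.0009, -0.0064], "spin": 0}
    - {"slide": [0.0076, 0.0009, -0.0064], "spin": 0}
    - {"slide": [0.0076, 0.0009, -0.0064], "spin": 0}

```text
t: 25.83
eef_pos: [405.7, -263.0, 42.5]
tcp_rot: [3.009, -0.861, -0.954]
ft_force: [0.4, -0.5, -1.4]
opening: 0.158
grip_force: 30.0
```

Run:
```python
from cell import state
s=state();print(s['opening'],s['grip_force'],s['ft_force'].round(2),s['moment'].round(3),s['eef_pos'].round(1),s['tau'].round(2))
```

```text
0.15769222126630764 29.993791580200195 [ 0.37 -0.54 -1.36] [0.797 0.345 0.039] [ 405.7 -263.    42.5] [ 2.000e-02 -4.424e+01  3.900e+00  2.000e-02  3.030e+00  2.900e-01]
```

Call:
carry_out:
  moves:
    - {"slide": [0.0076, 0.0009, -0.0064], "spin": 0}
    - {"slide": [0.0076, 0.0009, -0.0064], "spin": 0}
    - {"slide": [0.0076, 0.0009, -0.0064], "spin": 0}

```text
t: 26.08
eef_pos: [405.8, -263.1, 54.8]
tcp_rot: [3.009, -0.861, -0.955]
ft_force: [-0.1, -0.5, -3.3]
opening: 0.154
grip_force: 30.0
```

Run:
```python
from cell import state,read_camera
import cv2,numpy as np
s=state();print(s['opening'],s['grip_force'],s['ft_force'].round(2),s['moment'].round(3),s['eef_pos'].round(1))
c=read_camera('wrist');a=read_camera('side')
im=np.hstack([cv2.resize(c['color'],(400,300)),cv2.resize(a['color'][200:320,150:310],(400,300))]);cv2.imwrite('pics/w6.png',im[:,:,::-1])
```

```text
0.15401735403548944 29.98470962047577 [-0.14 -0.54 -3.27] [0.763 0.391 0.077] [ 405.8 -263.1   54.8]
```

View pics/w6.png

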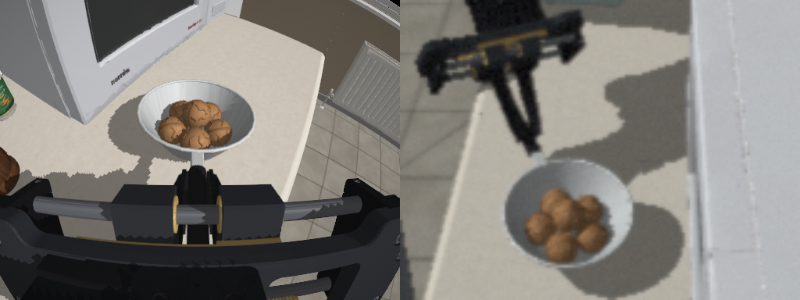

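The wrist half shows the cup with its handle in the fingers and its rim centred at about (196,117). The side half shows it lifted, its shadow apart from it, with the six nuts in place. The force reads about 3.3 N, the full weight.

Run:
```python
from g2 import *
from cell import read_camera
c=read_camera('wrist');p=state()['eef_pos'];K=c['K']
def proj(X):
    v=c['R']@X+c['t'];th=np.arctan2(np.hypot(v[0],v[1]),v[2]);r=K[0,0]*th;n=np.hypot(v[0],v[1]);return np.array([K[0,2]+r*v[0]/n,K[1,2]+r*v[1]/n])/1.28
g=p-22*ZT
for sag in(0,5,10,15):
  A=Ro.from_rotvec(RG.apply([0,1,0])*np.radians(sag)*1);best=[]
  for sg in(1,-1):
    C=Ro.from_rotvec(RG.apply([0,1,0])*np.radians(sag)*sg)*RC
    m=g-C.apply([LG,0,-3.5]);rim=np.array([proj(m+C.apply([66*np.cos(t),66*np.sin(t),0])) for t in np.linspace(0,6.28,73)])
    print(sag*sg,"mouth z",m[2].round(),"rim box",rim.min(0).round(),rim.max(0).round())
```

```text
0 mouth z 72.0 rim box [135.  60.] [257. 145.]
0 mouth z 72.0 rim box [135.  60.] [257. 145.]
5 mouth z 81.0 rim box [133.  51.] [259. 143.]
-5 mouth z 64.0 rim box [136.  69.] [256. 147.]
10 mouth z 90.0 rim box [131.  42.] [260. 142.]
-10 mouth z 55.0 rim box [137.  78.] [255. 149.]
15 mouth z 98.0 rim box [129.  33.] [262. 141.]
-15 mouth z 47.0 rim box [139.  88.] [254. 151.]
```

```bash
cat > sag.py <<'E'
from g2 import *
from cell import read_camera
import cv2
def nuts():
    c=read_camera('wrist');hsv=cv2.cvtColor(c['color'],cv2.COLOR_RGB2HSV)
    m=cv2.inRange(hsv,(5,90,60),(18,255,255));m[:, :150]=0;m[:60]=0;m[250:]=0;m[:,360:]=0
    n,l,st,ce=cv2.connectedComponentsWithStats(cv2.morphologyEx(m,cv2.MORPH_OPEN,np.ones((3,3))));i=1+np.argmax(st[1:,4])
    return c,st[i],ce[i]
def pj(c,X):
    K=c['K'];v=c['R']@X+c['t'];n=np.hypot(v[0],v[1]);r=K[0,0]*np.arctan2(n,v[2]);return np.array([K[0,2]+r*v[0]/n,K[1,2]+r*v[1]/n])
def report():
    c,st,ce=nuts();s=state();R=Ro.from_euler('xyz',s['tcp_rot']);ph=R*RG.inv();g=s['eef_pos']-22*R.apply([0,0,1])
    print("t%.2f"%s['t'],"open %.3f"%s['opening'],"F",s['ft_force'].round(1),"M",s['moment'].round(2),"nuts box",st,"c",ce.round(1))
    for sg in(0,-5,-10,-15,-20,-30):
        C=ph*Ro.from_rotvec(RG.apply([0,1,0])*np.radians(sg))*RC;m=g+C.apply([-LG,0,-44.5+22]);print(sg,pj(c,m).round(1),"z foot",(g+C.apply([-LG,0,-44.5]))[2].round(1),end='; ')
    print()
if __name__=="__main__":report()
E
python3 sag.py
```

```text
t26.28 open 0.155 F [-0.5  1.1 -1.3] M [0.81 0.32 0.01] nuts box [ 203  128   94   63 4386] c [249.7 160.4]
0 [249.6 142.5] z foot 24.0; -5 [249.6 150.8] z foot 15.6; -10 [249.7 159.2] z foot 7.6; -15 [249.8 167.8] z foot 0.0; -20 [249.8 176.5] z foot -7.0; -30 [249.9 194.1] z foot -19.3;
```

Call:
carry_out:
  moves:
    - {"slide": [0.0076, 0.0009, -0.0064], "spin": 0}
    - {"slide": [0.0076, 0.0009, -0.0064], "spin": 0}
    - {"slide": [0.0076, 0.0009, -0.0064], "spin": 0}

```text
t: 26.53
eef_pos: [405.7, -263.2, 66.4]
tcp_rot: [3.009, -0.861, -0.954]
ft_force: [-0.1, -0.6, -2.1]
opening: 0.153
grip_force: 30.0
```

```bash
python3 sag.py
```

```text
t26.58 open 0.149 F [-0.5  0.5 -0.5] M [ 0.88  0.4  -0.03] nuts box [ 204  138   92   58 3976] c [250.4 168.7]
0 [249.6 141.6] z foot 36.6; -5 [249.6 149.9] z foot 28.2; -10 [249.7 158.4] z foot 20.2; -15 [249.7 167. ] z foot 12.6; -20 [249.8 175.7] z foot 5.6; -30 [249.8 193.3] z foot -6.7;
```

Call:
carry_out:
  moves:
    - {"slide": [0.0076, 0.0009, -0.0064], "spin": 0}
    - {"slide": [0.0076, 0.0009, -0.0064], "spin": 0}
    - {"slide": [0.0076, 0.0009, -0.0064], "spin": 0}

```text
t: 26.83
eef_pos: [405.7, -263.3, 78.6]
tcp_rot: [3.009, -0.861, -0.955]
ft_force: [-0.1, -0.5, -1.4]
opening: 0.135
grip_force: 30.0
```

```bash
python3 sag.py
```

```text
t26.88 open 0.134 F [-0.2  0.5 -1.4] M [ 0.93  0.45 -0.1 ] nuts box [ 206  149   90   53 3469] c [251.4 178.2]
0 [249.6 141.6] z foot 48.7; -5 [249.6 150. ] z foot 40.2; -10 [249.7 158.4] z foot 32.2; -15 [249.7 167. ] z foot 24.7; -20 [249.8 175.8] z foot 17.6; -30 [249.8 193.4] z foot 5.3;
```

Call:
carry_out:
  moves:
    - {"slide": [-0.0152, -0.0018, 0.0128], "spin": 0}
    - {"slide": [-0.0152, -0.0018, 0.0128], "spin": 0}
    - {"slide": [-0.0152, -0.0018, 0.0128], "spin": 0}
    - {"slide": [-0.0152, -0.0018, 0.0128], "spin": 0}
    - {"slide": [-0.0152, -0.0018, 0.0128], "spin": 0}
    - {"slide": [-0.0152, -0.0018, 0.0128], "spin": 0}

```text
t: 27.38
eef_pos: [405.9, -263.1, 30.4]
tcp_rot: [3.009, -0.862, -0.955]
ft_force: [-1.4, 2.8, 2.6]
opening: 0.12
grip_force: 30.2
```

```bash
python3 sag.py
cat > rim.py <<'E'
from sim import *
from rows import TAU,state,rows
import plan
dd=tool(TAU,0).apply([0,0,1]);dh=dd*[1,1,0];dh/=np.linalg.norm(dh);az=np.arctan2(dh[1],dh[0]);lean=np.radians(31)
ca=-np.tan(lean)/np.tan(TAU)
def opts():
    for sg in(1,-1):
        a=az+sg*np.arccos(ca);r=np.array([np.cos(a),np.sin(a),0]);n=np.cos(lean)*r-np.sin(lean)*np.array([0,0,1])
        for f in(1,-1):
            y=tool(TAU,0).inv().apply(f*n);s=np.arctan2(-y[0],y[1])
            yield a,r,n,f,s
if __name__=="__main__":
    q=state()['joints'];s0=np.radians(83.4)
    for a,r,n,f,s in opts():
        for k in(-1,0,1):
            j6=q[5]+(s-s0)+2*np.pi*k
            if abs(j6)<2.69:print("az",np.degrees(a).round(),"f",f,"s",np.degrees(s).round(1),"chk",(tool(TAU,s).apply([0,1,0])@n).round(3),"j6 here",j6.round(2),"at bowl",(j6+5.25).round(2))
E
python3 rim.py
```

```text
t27.43 open 0.108 F [ 1.3 -1.8 -0. ] M [ 0.32  0.09 -0.04] nuts box [ 204  105   98   83 5477] c [252.8 144.1]
0 [249.5 143.1] z foot -1.2; -5 [249.6 151.4] z foot -9.6; -10 [249.6 159.8] z foot -17.7; -15 [249.7 168.3] z foot -25.2; -20 [249.7 177. ] z foot -32.2; -30 [249.8 194.6] z foot -44.5; 
az 56.0 f 1 s -132.3 chk 1.0 j6 here 0.94 at bowl 6.19
az 56.0 f -1 s 47.7 chk -1.0 j6 here -2.2 at bowl 3.05
az -185.0 f 1 s 132.3 chk 1.0 j6 here -0.73 at bowl 4.52
az -185.0 f -1 s -47.7 chk -1.0 j6 here 2.42 at bowl 7.67
```

Call:
carry_out:
  moves:
    - {"slide": [0, 0, 0], "spin": 0}
    - {"slide": [0, 0, -0.026], "spin": 0}
    - {"slide": [0, 0, -0.026], "spin": 0}
    - {"slide": [0, 0, -0.026], "spin": 0}
    - {"slide": [0, 0, -0.026], "spin": 0}
    - {"slide": [0, 0, -0.026], "spin": 0}
    - {"slide": [0, 0, -0.026], "spin": 0}
    - {"slide": [0, 0, 0], "spin": 0}
  hand: 0.6

```text
t: 28.1
eef_pos: [384.9, -218.4, 72.6]
tcp_rot: [3.011, -0.862, -0.954]
ft_force: [0.6, 0.3, -0.8]
opening: 0.395
grip_force: 0.0
```

```bash
cat > rim2.py <<'E'
from sag import *
from rim import *
def setup(cup,yc=np.radians(119.5)):
    a,r,n,f,s=list(opts())[1]
    P=cup+np.array([0,0,40])+r*(38+40*np.tan(lean)-1.2)   # mid wall, 40 high
    R=tool(TAU,s);z=R.apply([0,0,1]);return s,R,P,P+19*z,P-41*z,n,r
E
python3 - <<'E'
from rim2 import *
c,st,ce=nuts();s=state();print(s['t'],s['opening'],s['eef_pos'].round(1),st,ce.round(1))
old=cv2.resize(cv2.imread('pics/w5.png'),(512,384),interpolation=cv2.INTER_AREA);hsv=cv2.cvtColor(old,cv2.COLOR_BGR2HSV)
m=cv2.inRange(hsv,(5,90,60),(18,255,255));m[:,:150]=0;m[:60]=0;m[250:]=0;m[:,360:]=0
M=cv2.moments(m,True);print("old nuts",M['m10']/M['m00'],M['m01']/M['m00'])
for cc in((447.5,-334,0),(447.5,-324,0),(457.5,-334,0)):
    rim=np.array([pj(c,np.array(cc)+[66*np.cos(t),66*np.sin(t),48]) for t in np.linspace(0,6.28,73)])/.64
    print(cc,"rimbox",rim.min(0).round(),rim.max(0).round(),"nuts",pj(c,np.array(cc)+[0,0,22]).round(1))
E
```

```text
28.15 0.4026517777502843 [ 385.6 -219.    72.1] [ 215  108   78   58 3230] [253.7 136.9]
old nuts 250.17643467643467 136.43223443223442
(447.5, -334, 0) rimbox [296. 130.] [491. 263.] nuts [250.5 136.6]
(447.5, -324, 0) rimbox [286. 136.] [486. 274.] nuts [246. 142.]
(457.5, -334, 0) rimbox [284. 126.] [478. 256.] nuts [242.8 133.1]
```

Run:
```python
from rim2 import *
cup=np.array([445,-335,0.]);s,R,P,TC2,AP2,n,r=setup(cup)
print("P",P.round(1),"TC2",TC2.round(1),"AP2",AP2.round(1),"n",n.round(2),"s",np.degrees(s))
plan.hi[5]=2.69;plan.lo[5]=-2.69
q=state()['joints'];RC=Ro.from_euler('z',np.radians(119.5));bowl=np.array([424,142,149.])
L=TC2+[-30,-10,90]
def geo(p,ph,v=0):
    Rp=R*Ro.from_euler('z',ph);D=Rp*R.inv();z=D.apply([0,0,1]);g=p-19*Rp.apply([0,0,1]);m=g+D.apply(cup+[0,0,48]-P)
    low=-np.array([0,0,1])+z*z[2];low/=np.linalg.norm(low);return np.degrees(np.arccos(z[2])),m,m+66*low,D.apply(n),Rp
for tip in(20,45,60,78,88):
    c=(np.cos(np.radians(tip))-np.cos(TAU)**2)/np.sin(TAU)**2;ph=-np.arccos(c);T=geo(np.zeros(3),ph);print("tip",tip,"ph",np.degrees(ph).round(),"mouth off",T[1].round(),"lip off",T[2].round(),"n",T[3].round(2))
ph=np.radians(-25);pA=np.array([380,60,470.])
run(q,np.radians(83.4),[(AP2+[0,0,15],s),(AP2,s),(TC2,s),(L,s),((300,-350,200),s),((143,-480,260),s),((130,-600,380),s),((280,-560,480),s),((380,-250,480),s),((380,60,440),s-np.radians(25)),((380,100,380),s-np.radians(35))],TAU,v=25,every=20)
rows(AP2+[0,0,15],np.degrees(s),7)
```

```text
P [ 479.3 -284.8   40. ] TC2 [ 485.5 -297.9   27.8] AP2 [ 465.9 -256.4   66.4] n [ 0.48  0.71 -0.52] s 47.683669376583715
tip 20 ph -26.0 mouth off [-20. -42.  36.] lip off [32. -7. 13.] n [ 0.07  0.7  -0.71]
tip 45 ph -60.0 mouth off [ 12. -35.  45.] lip off [45. -2. -2.] n [-0.46  0.48 -0.75]
tip 60 ph -82.0 mouth off [ 31. -24.  43.] lip off [ 51.   2. -14.] n [-0.73  0.24 -0.63]
tip 78 ph -111.0 mouth off [49. -5. 31.] lip off [ 55.   8. -34.] n [-0.93 -0.12 -0.35]
tip 88 ph -130.0 mouth off [55. 10. 18.] lip off [ 55.  12. -48.] n [-0.93 -0.35 -0.1 ]
[ 466. -256.   81.] [-0.31  0.59  2.35  4.11  0.74 -2.53] dq0.15 c1.8e-24
-- rows 6
[ 466. -256.   66.] [-0.31  0.63  2.36  4.07  0.77 -2.47] dq0.06 c2.8e-29
-- rows 1
[ 486. -298.   28.] [-0.4   0.73  2.3   3.94  0.79 -2.41] dq0.04 c1.3e-21
-- rows 3
[ 456. -308.  118.] [-0.45  0.49  2.33  4.06  0.64 -2.64] dq0.07 c2.1e-18
-- rows 4
[ 300. -350.  200.] [-0.88  0.15  2.51  3.62  0.42 -2.59] dq0.09 c6.3e-23
-- rows 8
[ 143. -480.  260.] [-1.65  0.04  2.36  1.7   0.39 -1.23] dq0.14 c3.9e-22
-- rows 9
[ 130. -600.  380.] [-1.66  0.06  1.94  0.89  0.52 -0.35] dq0.08 c3.1e-29
-- rows 7
[ 280. -560.  480.] [-1.26 -0.01  1.75  0.19  0.54  0.58] dq0.11 c1.3e-17
-- rows 8
[ 380. -250.  480.] [-0.39 -0.21  1.92 -0.74  0.87  1.9 ] dq0.08 c3.1e-30
-- rows 14
[380.  60. 440.] [ 0.59 -0.    1.84 -0.86  1.51  2.27] dq0.05 c4.5e-22
-- rows 13
[380. 100. 380.] [ 0.67  0.09  1.9  -0.85  1.46  2.26] dq0.03 c4.6e-21
-- rows 3
s0 83.5 tilt err [ 0.2  -0.03] mm/row 12.7
[{"slide": [0.0204, -0.018, 0.0165], "spin": -0.1705}, {"slide": [0.0219, -0.0161, 0.0165], "spin": -0.1705}, {"slide": [0.0233, -0.0141, 0.0165], "spin": -0.1705}, {"slide": [0.0244, -0.0119, 0.0165], "spin": -0.1705}, {"slide": [0.0254, -0.0097, 0.0165], "spin": -0.1705}, {"slide": [0.0262, -0.0074, 0.0165], "spin": -0.1705}, {"slide": [0.0267, -0.0051, 0.0165], "spin": -0.1705}]
```

Call:
carry_out:
  moves:
    - {"slide": [0.0204, -0.018, 0.0165], "spin": -0.17}
    - {"slide": [0.022, -0.016, 0.0165], "spin": -0.17}
    - {"slide": [0.0233, -0.014, 0.0165], "spin": -0.17}
    - {"slide": [0.0244, -0.012, 0.0165], "spin": -0.17}
    - {"slide": [0.0254, -0.0097, 0.0165], "spin": -0.17}
    - {"slide": [0.0262, -0.0074, 0.0165], "spin": -0.17}
    - {"slide": [0.0267, -0.005, 0.0165], "spin": -0.17}
    - {"slide": [0, 0, 0], "spin": 0}
  hand: 0.68

```text
t: 28.82
eef_pos: [467.5, -258.5, 80.6]
tcp_rot: [2.468, -0.602, -0.173]
ft_force: [-1.5, -0.2, -0.4]
opening: 0.322
grip_force: 0.0
```

Run:
```python
from rim2 import *
s,R,P,TC2,AP2,n,r=setup(np.array([445,-335,0.]))
st=state();print(st['joints'].round(2),st['eef_pos'].round(1),st['t'],st['opening'])
rows(TC2,np.degrees(s),7)
c,b,ce=nuts();print(b,ce, pj(c,np.array([445,-335,22])))
# rim check: edge contrast sampling
g=cv2.cvtColor(c['color'],cv2.COLOR_RGB2GRAY)
```

```text
[-0.32  0.59  2.35  4.1   0.74 -2.53] [ 467.5 -258.5   80.6] 28.8167 0.3215658999339798
s0 47.6 tilt err [0.1  0.07] mm/row 9.8
[{"slide": [-0.0035, -0.0028, 0.024], "spin": 0.0003}, {"slide": [-0.0035, -0.0028, 0.024], "spin": 0.0003}, {"slide": [-0.0035, -0.0028, 0.024], "spin": 0.0003}, {"slide": [-0.0035, -0.0028, 0.024], "spin": 0.0003}, {"slide": [-0.0035, -0.0028, 0.024], "spin": 0.0003}, {"slide": [-0.0035, -0.0028, 0.024], "spin": 0.0003}, {"slide": [-0.0035, -0.0028, 0.024], "spin": 0.0003}]
[ 248  187   73   63 2466] [282.67964315 216.50202758] [286.07101636 226.50130052]
```

Call:
carry_out:
  moves:
    - {"slide": [-0.012, -0.01, 0], "spin": 0}
    - {"slide": [-0.0125, -0.0096, 0], "spin": 0}
    - {"slide": [0, 0, 0.024], "spin": 0}
    - {"slide": [0, 0, 0.024], "spin": 0}
    - {"slide": [0, 0, 0.024], "spin": 0}
    - {"slide": [0, 0, 0.024], "spin": 0}
    - {"slide": [0, 0, 0.024], "spin": 0}
    - {"slide": [0, 0, 0.024], "spin": 0}
    - {"slide": [0, 0, 0.024], "spin": 0}
    - {"slide": [0, 0, 0], "spin": 0}

```text
t: 29.7
eef_pos: [483.7, -298.3, 25.7]
tcp_rot: [2.471, -0.601, -0.178]
ft_force: [0.7, 0.4, -0.1]
opening: 0.32
grip_force: 0.0
```

Call:
carry_out:
  moves:
    - {"slide": [0, 0, 0], "spin": 0}
    - {"slide": [0, 0, 0], "spin": 0}
    - {"slide": [0, 0, 0], "spin": 0}
    - {"slide": [0, 0, 0], "spin": 0}
    - {"slide": [0, 0, 0], "spin": 0}
    - {"slide": [0, 0, 0], "spin": 0}
    - {"slide": [0, 0, 0], "spin": 0}
    - {"slide": [0, 0, 0], "spin": 0}
  hand: 1

```text
t: 30.37
eef_pos: [483.7, -297.1, 27.3]
tcp_rot: [2.47, -0.602, -0.176]
ft_force: [-0.4, -0.5, 3.9]
opening: 0.012
grip_force: 29.6
```

Run:
```python
from rim2 import *
st=state();print(st['joints'].round(2),st['eef_pos'].round(1),st['t'],st['opening'],st['grip_force'],st['ft_force'].round(1),st['moment'].round(2))
c,b,ce=nuts();print(b,ce)
rows(st['eef_pos']+[0,0,20],47.7,4)
```

```text
[-0.4   0.73  2.31  3.94  0.8  -2.4 ] [ 483.7 -297.1   27.3] 30.3667 0.012149842310916748 29.631958683057746 [-0.4 -0.5  3.9] [-0.08  0.09  0.11]
[ 264  194   86   56 2510] [307.23665339 221.96414343]
s0 47.8 tilt err [ 0.11 -0.01] mm/row 5.0
[{"slide": [0.0071, 0.0064, -0.0081], "spin": -0.0007}, {"slide": [0.0071, 0.0064, -0.0081], "spin": -0.0007}, {"slide": [0.0071, 0.0064, -0.0081], "spin": -0.0007}, {"slide": [0.0071, 0.0064, -0.0081], "spin": -0.0007}]
```

Call:
carry_out:
  moves:
    - {"slide": [0.0071, 0.0064, -0.0081], "spin": 0}
    - {"slide": [0.0071, 0.0064, -0.0081], "spin": 0}
    - {"slide": [0.0071, 0.0064, -0.0081], "spin": 0}
    - {"slide": [0.0071, 0.0064, -0.0081], "spin": 0}
    - {"slide": [0.0071, 0.0064, -0.0081], "spin": 0}
    - {"slide": [0.0071, 0.0064, -0.0081], "spin": 0}

```text
t: 30.92
eef_pos: [483.4, -296.8, 57.5]
tcp_rot: [2.471, -0.601, -0.177]
ft_force: [0.2, 0.7, -2.6]
opening: 0.014
grip_force: 29.9
```

Run:
```python
from rim2 import *
for i in range(2):
    c,b,ce=nuts();st=state();print(st['eef_pos'].round(1),st['t'],st['opening'],st['grip_force'],st['ft_force'].round(1),st['moment'].round(2),b,ce)
rows((300,-350,200),47.7,9)
```

```text
[ 483.6 -297.    58.4] 30.9667 0.010510458476780948 29.836746297623904 [-0.5 -0.9 -1.6] [0.75 0.22 0.08] [ 262  197   74   49 1881] [295.93088783 220.84210526]
[ 483.7 -297.    58. ] 31.0167 0.013995626580479972 29.82292255737775 [ 0.2  0.2 -3.2] [ 0.83  0.25 -0.04] [ 262  197   76   51 1962] [297.4362895  221.07390418]
s0 47.8 tilt err [ 0.12 -0.  ] mm/row 26.5
[{"slide": [-0.0169, 0.0554, -0.032], "spin": -0.0004}, {"slide": [-0.0169, 0.0554, -0.032], "spin": -0.0004}, {"slide": [-0.0169, 0.0554, -0.032], "spin": -0.0004}, {"slide": [-0.0169, 0.0554, -0.032], "spin": -0.0004}, {"slide": [-0.0169, 0.0554, -0.032], "spin": -0.0004}, {"slide": [-0.0169, 0.0554, -0.032], "spin": -0.0004}, {"slide": [-0.017, 0.0554, -0.032], "spin": -0.0004}, {"slide": [-0.017, 0.0554, -0.032], "spin": -0.0004}, {"slide": [-0.017, 0.0554, -0.032], "spin": -0.0004}]
```

Call:
carry_out:
  moves:
    - {"slide": [-0.007, 0.025, -0.022], "spin": 0}
    - {"slide": [-0.015, 0.05, -0.032], "spin": 0}
    - {"slide": [-0.017, 0.0554, -0.032], "spin": 0}
    - {"slide": [-0.017, 0.0554, -0.032], "spin": 0}
    - {"slide": [-0.017, 0.0554, -0.032], "spin": 0}
    - {"slide": [-0.017, 0.0554, -0.032], "spin": 0}
    - {"slide": [-0.017, 0.0554, -0.032], "spin": 0}
    - {"slide": [-0.017, 0.0554, -0.032], "spin": 0}
    - {"slide": [-0.017, 0.0554, -0.032], "spin": 0}

```text
t: 31.77
eef_pos: [310.5, -343.0, 192.1]
tcp_rot: [2.471, -0.6, -0.177]
ft_force: [0.1, -0.2, -2.5]
opening: 0.015
grip_force: 30.1
```

Run:
```python
from rim2 import *
c,b,ce=nuts();st=state();print(st['joints'].round(2),st['eef_pos'].round(1),st['t'],st['opening'],st['ft_force'].round(1),b,ce)
rows((143,-480,260),47.7,10)
```

```text
[-0.84  0.17  2.51  3.67  0.45 -2.6 ] [ 308.5 -343.4  194.3] 31.8167 0.014264702584807928 [-2.4  2.5 -1.5] [ 262  197   74   49 1920] [296.11510417 220.73697917]
s0 47.8 tilt err [ 0.03 -0.02] mm/row 22.4
[{"slide": [-0.0193, 0.0527, -0.0005], "spin": -0.0003}, {"slide": [-0.0193, 0.0527, -0.0005], "spin": -0.0003}, {"slide": [-0.0193, 0.0527, -0.0005], "spin": -0.0003}, {"slide": [-0.0193, 0.0527, -0.0005], "spin": -0.0003}, {"slide": [-0.0194, 0.0527, -0.0005], "spin": -0.0003}, {"slide": [-0.0194, 0.0527, -0.0005], "spin": -0.0003}, {"slide": [-0.0194, 0.0527, -0.0005], "spin": -0.0003}, {"slide": [-0.0194, 0.0527, -0.0005], "spin": -0.0003}, {"slide": [-0.0194, 0.0527, -0.0005], "spin": -0.0003}, {"slide": [-0.0194, 0.0526, -0.0005], "spin": -0.0003}]
```

Call:
carry_out:
  moves:
    - {"slide": [-0.0193, 0.0527, 0], "spin": 0}
    - {"slide": [-0.0193, 0.0527, 0], "spin": 0}
    - {"slide": [-0.0193, 0.0527, 0], "spin": 0}
    - {"slide": [-0.0193, 0.0527, 0], "spin": 0}
    - {"slide": [-0.0193, 0.0527, 0], "spin": 0}
    - {"slide": [-0.0193, 0.0527, 0], "spin": 0}
    - {"slide": [-0.0193, 0.0527, 0], "spin": 0}
    - {"slide": [-0.0193, 0.0527, 0], "spin": 0}
    - {"slide": [-0.0193, 0.0527, 0], "spin": 0}
    - {"slide": [-0.0193, 0.0527, 0], "spin": 0}

```text
t: 32.65
eef_pos: [169.0, -465.4, 249.1]
tcp_rot: [2.469, -0.607, -0.173]
ft_force: [0.8, -0.1, -1.5]
opening: 0.013
grip_force: 30.1
```

Run:
```python
from rim2 import *
c,b,ce=nuts();st=state();print(st['joints'].round(2),st['eef_pos'].round(1),st['t'],st['opening'],st['ft_force'].round(1),b,ce)
rows((130,-600,380),47.7,7)
```

```text
[-1.56  0.05  2.39  1.9   0.35 -1.38] [ 167.3 -467.7  250.1] 32.7 0.014662958016853026 [-1.  -1.6 -0. ] [ 262  197   75   49 1898] [296.47997893 221.26396207]
s0 47.6 tilt err [0.13 0.27] mm/row 27.0
[{"slide": [0.0221, 0.0638, -0.0016], "spin": 0.0007}, {"slide": [0.0221, 0.0638, -0.0016], "spin": 0.0007}, {"slide": [0.0221, 0.0638, -0.0016], "spin": 0.0007}, {"slide": [0.0221, 0.0638, -0.0016], "spin": 0.0007}, {"slide": [0.0221, 0.0638, -0.0016], "spin": 0.0007}, {"slide": [0.0222, 0.0638, -0.0016], "spin": 0.0007}, {"slide": [0.0222, 0.0638, -0.0016], "spin": 0.0007}]
```

Call:
carry_out:
  moves:
    - {"slide": [0.0221, 0.0638, -0.0016], "spin": 0}
    - {"slide": [0.0221, 0.0638, -0.0016], "spin": 0}
    - {"slide": [0.0221, 0.0638, -0.0016], "spin": 0}
    - {"slide": [0.0221, 0.0638, -0.0016], "spin": 0}
    - {"slide": [0.0221, 0.0638, -0.0016], "spin": 0}
    - {"slide": [0.0221, 0.0638, -0.0016], "spin": 0}
    - {"slide": [0.0221, 0.0638, -0.0016], "spin": 0}

```text
t: 33.28
eef_pos: [133.6, -592.3, 373.7]
tcp_rot: [2.469, -0.609, -0.172]
ft_force: [0.4, 0.1, -2.4]
opening: 0.014
grip_force: 30.1
```

Run:
```python
from rim2 import *
c,b,ce=nuts();st=state();print(st['joints'].round(2),st['eef_pos'].round(1),st['t'],st['opening'],st['ft_force'].round(1),b,ce)
rows((280,-540,470),47.7,7)
R=tool(TAU,np.radians(47.7));print("then",(R.inv().apply([100,290,10])/11/400).round(4))
run(st['joints'],np.radians(47.7),[((280,-540,470),np.radians(47.7)),((380,-250,480),np.radians(47.7)),((385,60,420),np.radians(26)),((375,110,270),np.radians(10)),((371,122,225),np.radians(-12)),((361,116,203),np.radians(-75))],TAU,v=27,every=30)
```

```text
[-1.66  0.05  1.96  0.93  0.51 -0.38] [ 132.5 -596.1  377.9] 33.3333 0.012426163455118211 [-1.5 -2.1  0.7] [ 262  197   75   50 1903] [297.01050972 221.51970573]
s0 47.8 tilt err [-0.11  0.5 ] mm/row 26.1
[{"slide": [0.0586, -0.0228, -0.0174], "spin": -0.0005}, {"slide": [0.0586, -0.0228, -0.0174], "spin": -0.0005}, {"slide": [0.0586, -0.0228, -0.0174], "spin": -0.0005}, {"slide": [0.0586, -0.0227, -0.0174], "spin": -0.0005}, {"slide": [0.0586, -0.0227, -0.0174], "spin": -0.0005}, {"slide": [0.0586, -0.0227, -0.0174], "spin": -0.0005}, {"slide": [0.0587, -0.0227, -0.0174], "spin": -0.0005}]
then [ 0.0103 -0.0565 -0.0396]
[ 280. -540.  470.] [-1.24 -0.03  1.8   0.18  0.52  0.6 ] dq0.13 c5.2e-31
-- rows 7
[ 380. -250.  480.] [-0.39 -0.21  1.92 -0.74  0.87  1.9 ] dq0.09 c1.5e-30
-- rows 12
[385.  60. 420.] [ 0.58  0.02  1.88 -0.87  1.47  2.36] dq0.06 c2.4e-21
-- rows 12
[375. 110. 270.] [ 0.69  0.24  2.06 -0.88  1.28  2.46] dq0.04 c2.9e-17
-- rows 6
[371. 122. 225.] [ 0.72  0.32  2.1  -0.9   1.22  2.19] dq0.07 c8.4e-26
-- rows 4
[361. 116. 203.] [ 0.73  0.34  2.15 -0.92  1.18  1.16] dq0.10 c8.4e-20
-- rows 10
```

Call:
carry_out:
  moves:
    - {"slide": [0.0586, -0.0228, -0.0174], "spin": 0}
    - {"slide": [0.0586, -0.0228, -0.0174], "spin": 0}
    - {"slide": [0.0586, -0.0228, -0.0174], "spin": 0}
    - {"slide": [0.0586, -0.0228, -0.0174], "spin": 0}
    - {"slide": [0.0586, -0.0228, -0.0174], "spin": 0}
    - {"slide": [0.0586, -0.0228, -0.0174], "spin": 0}
    - {"slide": [0.0586, -0.0228, -0.0174], "spin": 0}

```text
t: 33.92
eef_pos: [282.0, -534.9, 465.5]
tcp_rot: [2.469, -0.608, -0.172]
ft_force: [0.3, 0.1, -2.0]
opening: 0.012
grip_force: 30.1
```

Call:
carry_out:
  moves:
    - {"slide": [0.01, -0.0565, -0.04], "spin": 0}
    - {"slide": [0.01, -0.0565, -0.04], "spin": 0}
    - {"slide": [0.01, -0.0565, -0.04], "spin": 0}
    - {"slide": [0.01, -0.0565, -0.04], "spin": 0}
    - {"slide": [0.01, -0.0565, -0.04], "spin": 0}
    - {"slide": [0.01, -0.0565, -0.04], "spin": 0}
    - {"slide": [0.01, -0.0565, -0.04], "spin": 0}
    - {"slide": [0.01, -0.0565, -0.04], "spin": 0}
    - {"slide": [0.01, -0.0565, -0.04], "spin": 0}
    - {"slide": [0.01, -0.0565, -0.04], "spin": 0}
    - {"slide": [0.01, -0.0565, -0.04], "spin": 0}

```text
t: 34.83
eef_pos: [378.0, -242.8, 475.9]
tcp_rot: [2.468, -0.609, -0.172]
ft_force: [0.4, 0.2, -2.8]
opening: 0.014
grip_force: 30.2
```

Run:
```python
from rim2 import *
c,b,ce=nuts();st=state();print(st['joints'].round(2),st['eef_pos'].round(1),st['t'],st['opening'],st['ft_force'].round(1),b,ce)
rows((385,60,420),26,12)
```

```text
[-0.36 -0.22  1.93 -0.76  0.87  1.94] [ 379.7 -239.2  476.1] 34.8833 0.015948883458209485 [-0.2  1.  -3.2] [ 262  201   80   49 1915] [300.14308094 223.91749347]
s0 47.8 tilt err [0.3  0.55] mm/row 25.4
[{"slide": [-0.0144, -0.0508, -0.0351], "spin": -0.0605}, {"slide": [-0.0128, -0.0512, -0.0351], "spin": -0.0605}, {"slide": [-0.0111, -0.0516, -0.0351], "spin": -0.0605}, {"slide": [-0.0095, -0.052, -0.0351], "spin": -0.0605}, {"slide": [-0.0079, -0.0522, -0.0351], "spin": -0.0605}, {"slide": [-0.0062, -0.0525, -0.0351], "spin": -0.0605}, {"slide": [-0.0045, -0.0526, -0.0351], "spin": -0.0605}, {"slide": [-0.0029, -0.0527, -0.0351], "spin": -0.0605}, {"slide": [-0.0012, -0.0528, -0.0351], "spin": -0.0605}, {"slide": [0.0005, -0.0528, -0.0351], "spin": -0.0605}, {"slide": [0.0022, -0.0528, -0.0351], "spin": -0.0605}, {"slide": [0.0038, -0.0527, -0.0351], "spin": -0.0605}]
```

Call:
carry_out:
  moves:
    - {"slide": [-0.0144, -0.0508, -0.035], "spin": -0.06}
    - {"slide": [-0.0128, -0.0512, -0.035], "spin": -0.06}
    - {"slide": [-0.011, -0.0516, -0.035], "spin": -0.06}
    - {"slide": [-0.0095, -0.052, -0.035], "spin": -0.06}
    - {"slide": [-0.008, -0.0522, -0.035], "spin": -0.06}
    - {"slide": [-0.006, -0.0525, -0.035], "spin": -0.06}
    - {"slide": [-0.0045, -0.0526, -0.035], "spin": -0.06}
    - {"slide": [-0.003, -0.0527, -0.035], "spin": -0.06}
    - {"slide": [-0.0012, -0.0528, -0.035], "spin": -0.06}
    - {"slide": [0.0005, -0.0528, -0.035], "spin": -0.06}
    - {"slide": [0.0022, -0.0528, -0.035], "spin": -0.06}
    - {"slide": [0.0038, -0.0527, -0.035], "spin": -0.06}

```text
t: 35.88
eef_pos: [384.5, 55.7, 418.9]
tcp_rot: [2.322, -0.348, 0.141]
ft_force: [0.9, 0.2, -2.1]
opening: 0.016
grip_force: 30.2
```

Run:
```python
from rim2 import *
c,b,ce=nuts();st=state();print(st['joints'].round(2),st['eef_pos'].round(1),st['t'],st['opening'],st['ft_force'].round(1),b,ce)
rows((372,112,265),8,8)
```

```text
[ 0.58  0.02  1.89 -0.87  1.45  2.36] [385.1  58.3 417.7] 35.9333 0.016433793564187598 [ 0.2 -0.3 -5. ] [ 262  200   77   48 1838] [297.68226333 223.02067465]
s0 25.9 tilt err [0.04 0.38] mm/row 20.3
[{"slide": [-0.0177, -0.0442, 0.0177], "spin": -0.0744}, {"slide": [-0.0159, -0.0448, 0.0177], "spin": -0.0744}, {"slide": [-0.0142, -0.0454, 0.0177], "spin": -0.0744}, {"slide": [-0.0124, -0.0459, 0.0177], "spin": -0.0744}, {"slide": [-0.0106, -0.0464, 0.0177], "spin": -0.0744}, {"slide": [-0.0088, -0.0467, 0.0177], "spin": -0.0744}, {"slide": [-0.007, -0.047, 0.0177], "spin": -0.0744}, {"slide": [-0.0051, -0.0473, 0.0177], "spin": -0.0744}]
```

Call:
carry_out:
  moves:
    - {"slide": [-0.0177, -0.0442, 0.0177], "spin": -0.0744}
    - {"slide": [-0.016, -0.0448, 0.0177], "spin": -0.0744}
    - {"slide": [-0.0142, -0.0454, 0.0177], "spin": -0.0744}
    - {"slide": [-0.0124, -0.0459, 0.0177], "spin": -0.0744}
    - {"slide": [-0.0106, -0.0464, 0.0177], "spin": -0.0744}
    - {"slide": [-0.0088, -0.0467, 0.0177], "spin": -0.0744}
    - {"slide": [-0.007, -0.047, 0.0177], "spin": -0.0744}
    - {"slide": [-0.005, -0.0473, 0.0177], "spin": -0.0744}
    - {"slide": [0, 0, 0], "spin": 0}

```text
t: 36.68
eef_pos: [372.2, 108.3, 264.1]
tcp_rot: [2.272, -0.11, 0.353]
ft_force: [-0.9, 0.5, -2.4]
opening: 0.018
grip_force: 31.0
```

Run:
```python
from rim2 import *
c,b,ce=nuts();st=state();p=st['eef_pos'];print(st['joints'].round(2),p.round(1),st['t'],st['opening'],st['ft_force'].round(1),b,ce)
s,R,P,_,_,n,r=setup(np.array([445,-335,0.]));cup=np.array([445,-335,0.])
def geo(p,ph):
    Rp=R*Ro.from_euler('z',ph);D=Rp*R.inv();z=D.apply([0,0,1]);g=p-19*Rp.apply([0,0,1]);m=g+D.apply(cup+[0,0,48]-P)
    low=-np.array([0,0,1])+z*z[2];low/=np.linalg.norm(low);f=min((m+D.apply([38*np.cos(t),38*np.sin(t),-48]))[2] for t in np.linspace(0,6.3,40))
    hd=D.apply(Ro.from_euler('z',np.radians(119.5)).apply([1,0,0]));return np.degrees(np.arccos(z[2])).round(),m.round(),(m+66*low-[424,142,149]).round(),"foot",round(f),"hend z",(m+182*hd)[2].round(),"u",z.round(2)
for s1 in(8,-12,-35,-63,-80):
    print(s1,geo(np.array([366,116,215.]) if s1<8 else p,np.radians(s1-47.7)))
rows((368,118,222),-12,5)
```

```text
[ 0.7   0.24  2.08 -0.89  1.27  2.45] [372.7 108.1 265.8] 36.7333 0.014329988510176913 [-0.5  0.3 -1.8] [ 257  200   70   37 1540] [288.84545455 221.44545455]
8 (np.float64(30.0), array([366.,  67., 307.]), array([-14., -39., 125.]), 'foot', 247, 'hend z', np.float64(334.0), 'u', array([0.39, 0.31, 0.87]))
-12 (np.float64(45.0), array([378.,  81., 260.]), array([-13., -28.,  65.]), 'foot', 199, 'hend z', np.float64(313.0), 'u', array([0.49, 0.5 , 0.71]))
-35 (np.float64(61.0), array([398.,  92., 258.]), array([ -7., -23.,  51.]), 'foot', 201, 'hend z', np.float64(346.0), 'u', array([0.5 , 0.71, 0.49]))
-63 (np.float64(78.0), array([415., 111., 246.]), array([ -3., -18.,  32.]), 'foot', 199, 'hend z', np.float64(377.0), 'u', array([0.36, 0.91, 0.21]))
-80 (np.float64(87.0), array([420., 124., 235.]), array([ -3., -14.,  20.]), 'foot', 194, 'hend z', np.float64(387.0), 'u', array([0.21, 0.98, 0.06]))
s0 8.2 tilt err [-0.21  0.29] mm/row 9.0
[{"slide": [-0.003, -0.0201, 0.0098], "spin": -0.1348}, {"slide": [-0.0016, -0.0203, 0.0098], "spin": -0.1348}, {"slide": [-0.0001, -0.0203, 0.0098], "spin": -0.1348}, {"slide": [0.0013, -0.0203, 0.0098], "spin": -0.1348}, {"slide": [0.0027, -0.0202, 0.0098], "spin": -0.1348}]
```

Call:
carry_out:
  moves:
    - {"slide": [-0.003, -0.025, 0.0137], "spin": -0.134}
    - {"slide": [-0.0016, -0.025, 0.0137], "spin": -0.134}
    - {"slide": [0, -0.025, 0.0137], "spin": -0.134}
    - {"slide": [0.0013, -0.025, 0.0137], "spin": -0.134}
    - {"slide": [0.0027, -0.025, 0.0137], "spin": -0.134}
    - {"slide": [0, 0, 0], "spin": 0}

```text
t: 37.23
eef_pos: [368.7, 118.0, 210.5]
tcp_rot: [2.276, 0.155, 0.579]
ft_force: [0.6, 0.3, -2.7]
opening: 0.014
grip_force: 30.3
```

Call:
carry_out:
  moves:
    - {"slide": [0, 0, 0], "spin": -0.14}
    - {"slide": [0, 0, 0], "spin": -0.14}
    - {"slide": [0, 0, 0], "spin": -0.14}
    - {"slide": [0, 0, 0], "spin": -0.14}
    - {"slide": [0, 0, 0], "spin": -0.14}
    - {"slide": [0, 0, 0], "spin": -0.14}
    - {"slide": [0, 0, 0], "spin": -0.14}
    - {"slide": [0, 0, 0], "spin": -0.14}
    - {"slide": [0, 0, 0], "spin": -0.14}
    - {"slide": [0, 0, 0], "spin": -0.14}
    - {"slide": [0, 0, 0], "spin": -0.14}
    - {"slide": [0, 0, 0], "spin": -0.14}

```text
t: 38.23
eef_pos: [369.2, 118.0, 212.4]
tcp_rot: [2.625, 0.743, 1.322]
ft_force: [0.4, 0.3, -0.7]
opening: 0.012
grip_force: 30.0
```

Run:
```python
from rim2 import *
st=state();print(st['joints'].round(2),st['eef_pos'].round(1),st['t'],st['opening'],st['ft_force'].round(1))
def brown(n,box=None):
    c=read_camera(n)['color'];hsv=cv2.cvtColor(c,cv2.COLOR_RGB2HSV);m=cv2.morphologyEx(cv2.inRange(hsv,(5,90,60),(18,255,255)),cv2.MORPH_OPEN,np.ones((2,2)))
    k,l,s,ce=cv2.connectedComponentsWithStats(m);return [(s[i].tolist(),ce[i].round().tolist()) for i in range(1,k) if s[i,4]>12]
for n in('scene','side','wrist'):print(n,brown(n))
rows(st['eef_pos'],-85,6)
```

```text
[ 0.72  0.33  2.13 -0.92  1.19  1.36] [369.2 118.  212.4] 38.2333 0.012004070659876652 [ 0.4  0.3 -0.7]
scene [([240, 186, 25, 34, 472], [251.0, 206.0]), ([47, 195, 52, 62, 1772], [73.0, 229.0]), ([259, 218, 9, 4, 28], [263.0, 220.0])]
side [([195, 0, 43, 9, 380], [216.0, 4.0]), ([220, 161, 22, 17, 210], [230.0, 169.0]), ([209, 165, 8, 8, 52], [213.0, 168.0])]
wrist [([251, 28, 88, 103, 4829], [293.0, 80.0]), ([214, 56, 43, 40, 1307], [235.0, 76.0]), ([311, 141, 50, 56, 658], [334.0, 162.0])]
s0 -61.8 tilt err [-0.49 -0.02] mm/row 0.1
[{"slide": [-0.0001, 0.0001, -0.0001], "spin": -0.1288}, {"slide": [-0.0001, 0.0001, -0.0001], "spin": -0.1288}, {"slide": [-0.0001, 0.0001, -0.0001], "spin": -0.1288}, {"slide": [-0.0001, 0.0001, -0.0001], "spin": -0.1288}, {"slide": [-0.0002, 0.0001, -0.0001], "spin": -0.1288}, {"slide": [-0.0002, 0.0, -0.0001], "spin": -0.1288}]
```

Call:
carry_out:
  moves:
    - {"slide": [0, 0, 0], "spin": -0.13}
    - {"slide": [0, 0, 0], "spin": -0.13}
    - {"slide": [0, 0, 0], "spin": -0.13}
    - {"slide": [0, 0, 0], "spin": -0.13}
    - {"slide": [0, 0, 0], "spin": -0.13}
    - {"slide": [0, 0, 0], "spin": -0.13}
    - {"slide": [0, 0, 0], "spin": -0.13}
    - {"slide": [0, 0, 0], "spin": 0}
    - {"slide": [0, 0, 0], "spin": 0}

```text
t: 39.13
eef_pos: [369.0, 118.2, 211.3]
tcp_rot: [3.116, 0.875, 1.988]
ft_force: [-1.1, -0.0, -1.0]
opening: 0.014
grip_force: 29.9
```

```bash
cat > br.py <<'E'
from rim2 import *
def brown(n):
    c=read_camera(n)['color'];hsv=cv2.cvtColor(c,cv2.COLOR_RGB2HSV);m=cv2.morphologyEx(cv2.inRange(hsv,(5,90,60),(18,255,255)),cv2.MORPH_OPEN,np.ones((2,2)))
    k,l,s,ce=cv2.connectedComponentsWithStats(m);return [(s[i].tolist(),ce[i].round().tolist()) for i in range(1,k) if s[i,4]>12]
E
python3 - <<'E'
from br import *
st=state();print(st['joints'].round(2),st['eef_pos'].round(1),st['t'],st['opening'],st['ft_force'].round(1))
for n in('scene','side','wrist'):print(n,brown(n))
rows((385,60,330),20,12)
E
```

```text
[ 0.72  0.34  2.13 -0.92  1.19  0.89] [369.  118.2 211.3] 39.1333 0.013737600275119352 [-1.1 -0.  -1. ]
scene [([47, 195, 52, 62, 1771], [73.0, 229.0]), ([243, 212, 37, 15, 397], [262.0, 220.0])]
side [([195, 0, 43, 9, 381], [216.0, 4.0]), ([209, 169, 26, 12, 221], [221.0, 175.0])]
wrist [([260, 59, 107, 80, 5449], [310.0, 97.0])]
s0 -89.2 tilt err [-0.4  -0.25] mm/row 11.1
[{"slide": [-0.027, -0.0017, -0.0064], "spin": 0.3034}, {"slide": [-0.0269, 0.0025, -0.0064], "spin": 0.3034}, {"slide": [-0.0262, 0.0068, -0.0064], "spin": 0.3034}, {"slide": [-0.0248, 0.0108, -0.0064], "spin": 0.3034}, {"slide": [-0.0228, 0.0146, -0.0064], "spin": 0.3034}, {"slide": [-0.0202, 0.018, -0.0064], "spin": 0.3034}, {"slide": [-0.017, 0.021, -0.0064], "spin": 0.3034}, {"slide": [-0.0135, 0.0234, -0.0064], "spin": 0.3034}, {"slide": [-0.0096, 0.0253, -0.0064], "spin": 0.3034}, {"slide": [-0.0055, 0.0265, -0.0064], "spin": 0.3034}, {"slide": [-0.0013, 0.027, -0.0064], "spin": 0.3034}, {"slide": [0.003, 0.0269, -0.0064], "spin": 0.3034}]
```

Run:
```python
from rim2 import *
rows((385,60,400),-5,12)
st=state()
run(st['joints'],np.radians(-89),[((385,60,400),np.radians(-5)),((380,-250,480),np.radians(47.7)),((280,-540,470),np.radians(47.7)),((132,-596,378),np.radians(47.7)),((167,-468,250),np.radians(47.7)),((308,-343,194),np.radians(47.7)),((440,-300,90),np.radians(47.7)),((440,-300,28),np.radians(47.7))],TAU,v=36,every=50)
```

```text
s0 -89.2 tilt err [-0.4  -0.25] mm/row 16.5
[{"slide": [-0.0382, -0.0015, -0.0157], "spin": 0.234}, {"slide": [-0.0381, 0.0031, -0.0157], "spin": 0.234}, {"slide": [-0.0374, 0.0078, -0.0157], "spin": 0.234}, {"slide": [-0.0362, 0.0123, -0.0157], "spin": 0.234}, {"slide": [-0.0344, 0.0166, -0.0157], "spin": 0.234}, {"slide": [-0.0321, 0.0207, -0.0157], "spin": 0.234}, {"slide": [-0.0293, 0.0245, -0.0157], "spin": 0.234}, {"slide": [-0.0261, 0.0279, -0.0157], "spin": 0.234}, {"slide": [-0.0225, 0.0309, -0.0157], "spin": 0.234}, {"slide": [-0.0186, 0.0334, -0.0157], "spin": 0.234}, {"slide": [-0.0144, 0.0354, -0.0157], "spin": 0.234}, {"slide": [-0.0099, 0.0369, -0.0157], "spin": 0.234}]
[385.  60. 400.] [ 0.58  0.03  1.91 -0.87  1.43  1.86] dq0.08 c7.5e-29
-- rows 13
[ 380. -250.  480.] [-0.39 -0.21  1.92 -0.74  0.87  1.9 ] dq0.12 c1.7e-26
-- rows 9
[ 280. -540.  470.] [-1.24 -0.03  1.8   0.18  0.52  0.6 ] dq0.12 c2.7e-28
-- rows 9
[ 132. -596.  378.] [-1.65  0.05  1.95  0.9   0.51 -0.35] dq0.14 c2.7e-26
-- rows 6
[ 167. -468.  250.] [-1.56  0.05  2.39  1.91  0.34 -1.38] dq0.26 c8.2e-29
-- rows 6
[ 308. -343.  194.] [-0.84  0.17  2.52  3.66  0.45 -2.6 ] dq0.20 c2.2e-20
-- rows 6
[ 440. -300.   90.] [-0.45  0.56  2.39  3.95  0.73 -2.49] dq0.07 c2.6e-18
-- rows 5
[ 440. -300.   28.] [-0.45  0.74  2.41  3.81  0.88 -2.3 ] dq0.09 c4.4e-25
-- rows 2
```

Call:
carry_out:
  moves:
    - {"slide": [-0.038, -0.0015, -0.0157], "spin": 0.234}
    - {"slide": [-0.038, 0.003, -0.0157], "spin": 0.234}
    - {"slide": [-0.0374, 0.0078, -0.0157], "spin": 0.234}
    - {"slide": [-0.0362, 0.0123, -0.0157], "spin": 0.234}
    - {"slide": [-0.0344, 0.0166, -0.0157], "spin": 0.234}
    - {"slide": [-0.032, 0.0207, -0.0157], "spin": 0.234}
    - {"slide": [-0.0293, 0.0245, -0.0157], "spin": 0.234}
    - {"slide": [-0.026, 0.028, -0.0157], "spin": 0.234}
    - {"slide": [-0.0225, 0.031, -0.0157], "spin": 0.234}
    - {"slide": [-0.0186, 0.0334, -0.0157], "spin": 0.234}
    - {"slide": [-0.0144, 0.0354, -0.0157], "spin": 0.234}
    - {"slide": [-0.01, 0.037, -0.0157], "spin": 0.234}

```text
t: 40.28
eef_pos: [385.3, 59.9, 400.6]
tcp_rot: [2.268, 0.059, 0.499]
ft_force: [0.1, -0.5, -1.6]
opening: 0.013
grip_force: 30.1
```

Run:
```python
from br import *
st=state();print(st['joints'].round(2),st['eef_pos'].round(1),st['t'],st['opening'])
for n in('scene','side'):print(n,brown(n))
rows((380,-250,480),47.7,10)
# red pointer of scale
c=read_camera('scene')['color'].astype(int);m=(c[...,0]>150)&(c[...,1]<70)&(c[...,2]<70);m[:, :200]=0;m[:,240:]=0;y,x=np.nonzero(m);print("red",list(zip(x,y)))
```

```text
[ 0.58  0.03  1.92 -0.88  1.43  1.87] [385.3  59.9 400.6] 40.2833 0.012742839820794443
scene [([256, 164, 12, 33, 266], [262.0, 180.0]), ([47, 195, 52, 62, 1707], [73.0, 230.0]), ([243, 211, 37, 15, 389], [261.0, 219.0])]
side [([195, 0, 43, 9, 378], [216.0, 4.0]), ([209, 168, 26, 12, 213], [221.0, 174.0])]
s0 -4.8 tilt err [-0.29  0.46] mm/row 32.0
[{"slide": [-0.0395, 0.0565, 0.0405], "spin": 0.1749}, {"slide": [-0.0342, 0.0599, 0.0405], "spin": 0.1749}, {"slide": [-0.0286, 0.0628, 0.0405], "spin": 0.1749}, {"slide": [-0.0227, 0.0651, 0.0405], "spin": 0.1749}, {"slide": [-0.0167, 0.0669, 0.0405], "spin": 0.1749}, {"slide": [-0.0105, 0.0682, 0.0405], "spin": 0.1749}, {"slide": [-0.0042, 0.0688, 0.0405], "spin": 0.1749}, {"slide": [0.0021, 0.0689, 0.0405], "spin": 0.1749}, {"slide": [0.0084, 0.0684, 0.0405], "spin": 0.1749}, {"slide": [0.0146, 0.0674, 0.0405], "spin": 0.1749}]
red [(np.int64(224), np.int64(208)), (np.int64(224), np.int64(212)), (np.int64(225), np.int64(212)), (np.int64(224), np.int64(233)), (np.int64(225), np.int64(233)), (np.int64(224), np.int64(234)), (np.int64(225), np.int64(234)), (np.int64(224), np.int64(235)), (np.int64(225), np.int64(235)), (np.int64(224), np.int64(236)), (np.int64(225), np.int64(236)), (np.int64(224), np.int64(237)), (np.int64(225), np.int64(237)), (np.int64(224), np.int64(238)), (np.int64(225), np.int64(238)), (np.int64(224), np.int64(239)), (np.int64(224), np.int64(240)), (np.int64(224), np.int64(241)), (np.int64(224), np.int64(242))]
```

Call:
carry_out:
  moves:
    - {"slide": [-0.0395, 0.0565, 0.0405], "spin": 0.175}
    - {"slide": [-0.034, 0.06, 0.0405], "spin": 0.175}
    - {"slide": [-0.0286, 0.063, 0.0405], "spin": 0.175}
    - {"slide": [-0.0227, 0.065, 0.0405], "spin": 0.175}
    - {"slide": [-0.0167, 0.067, 0.0405], "spin": 0.175}
    - {"slide": [-0.0105, 0.068, 0.0405], "spin": 0.175}
    - {"slide": [-0.004, 0.0688, 0.0405], "spin": 0.175}
    - {"slide": [0.002, 0.0689, 0.0405], "spin": 0.175}
    - {"slide": [0.0084, 0.0684, 0.0405], "spin": 0.175}
    - {"slide": [0.0146, 0.0674, 0.0405], "spin": 0.175}

```text
t: 41.27
eef_pos: [380.9, -250.6, 478.2]
tcp_rot: [2.463, -0.603, -0.164]
ft_force: [0.9, 0.9, -1.8]
opening: 0.014
grip_force: 30.1
```

Call:
carry_out:
  moves:
    - {"slide": [-0.0125, 0.069, 0.0485], "spin": 0}
    - {"slide": [-0.0125, 0.069, 0.0485], "spin": 0}
    - {"slide": [-0.0125, 0.069, 0.0485], "spin": 0}
    - {"slide": [-0.0125, 0.069, 0.0485], "spin": 0}
    - {"slide": [-0.0125, 0.069, 0.0485], "spin": 0}
    - {"slide": [-0.0125, 0.069, 0.0485], "spin": 0}
    - {"slide": [-0.0125, 0.069, 0.0485], "spin": 0}
    - {"slide": [-0.0125, 0.069, 0.0485], "spin": 0}
    - {"slide": [-0.0125, 0.069, 0.0485], "spin": 0}

```text
t: 42.02
eef_pos: [283.5, -541.9, 468.1]
tcp_rot: [2.464, -0.6, -0.162]
ft_force: [2.4, -0.5, -0.1]
opening: 0.012
grip_force: 30.1
```

Run:
```python
from rim2 import *
st=state();print(st['joints'].round(2),st['eef_pos'].round(1),st['t'],st['opening'])
rows((132,-590,378),47.7,6)
R=tool(TAU,np.radians(47.7));print("then",(R.inv().apply([35,122,-128])/7/400).round(4))
```

```text
[-1.24 -0.03  1.8   0.19  0.51  0.58] [ 283.5 -541.9  468.1] 42.0167 0.012314790679589105
s0 47.2 tilt err [0.23 0.32] mm/row 30.4
[{"slide": [-0.0699, 0.0249, 0.0169], "spin": 0.0027}, {"slide": [-0.0699, 0.025, 0.0169], "spin": 0.0027}, {"slide": [-0.0698, 0.0251, 0.0169], "spin": 0.0027}, {"slide": [-0.0698, 0.0252, 0.0169], "spin": 0.0027}, {"slide": [-0.0698, 0.0253, 0.0169], "spin": 0.0027}, {"slide": [-0.0697, 0.0254, 0.0169], "spin": 0.0027}]
then [-0.022  -0.0604  0.0034]
```

Call:
carry_out:
  moves:
    - {"slide": [-0.07, 0.025, 0.017], "spin": 0.0027}
    - {"slide": [-0.07, 0.025, 0.017], "spin": 0.0027}
    - {"slide": [-0.07, 0.025, 0.017], "spin": 0.0027}
    - {"slide": [-0.07, 0.025, 0.017], "spin": 0.0027}
    - {"slide": [-0.07, 0.025, 0.017], "spin": 0.0027}
    - {"slide": [-0.07, 0.025, 0.017], "spin": 0.0027}

```text
t: 42.52
eef_pos: [132.0, -588.1, 376.9]
tcp_rot: [2.469, -0.607, -0.17]
ft_force: [-0.3, 0.4, -0.7]
opening: 0.013
grip_force: 30.1
```

Call:
carry_out:
  moves:
    - {"slide": [-0.022, -0.06, 0.0034], "spin": 0}
    - {"slide": [-0.022, -0.06, 0.0034], "spin": 0}
    - {"slide": [-0.022, -0.06, 0.0034], "spin": 0}
    - {"slide": [-0.022, -0.06, 0.0034], "spin": 0}
    - {"slide": [-0.022, -0.06, 0.0034], "spin": 0}
    - {"slide": [-0.022, -0.06, 0.0034], "spin": 0}
    - {"slide": [-0.022, -0.06, 0.0034], "spin": 0}

```text
t: 43.1
eef_pos: [167.3, -468.5, 252.8]
tcp_rot: [2.47, -0.606, -0.171]
ft_force: [0.6, -0.1, -1.4]
opening: 0.016
grip_force: 30.0
```

Run:
```python
from rim2 import *
st=state();print(st['joints'].round(2),st['eef_pos'].round(1),st['t'],st['opening'])
rows((308,-343,194),47.7,10)
R=tool(TAU,np.radians(47.7));print("then",(R.inv().apply([142,40,-110])/8/400).round(4))
```

```text
[-1.56  0.04  2.38  1.86  0.35 -1.33] [ 167.3 -468.5  252.8] 43.1 0.016185644915791428
s0 47.7 tilt err [0.31 0.33] mm/row 19.7
[{"slide": [0.0157, -0.0468, -0.0004], "spin": -0.0}, {"slide": [0.0157, -0.0468, -0.0004], "spin": -0.0}, {"slide": [0.0157, -0.0468, -0.0004], "spin": -0.0}, {"slide": [0.0157, -0.0468, -0.0004], "spin": -0.0}, {"slide": [0.0157, -0.0468, -0.0004], "spin": -0.0}, {"slide": [0.0157, -0.0468, -0.0004], "spin": -0.0}, {"slide": [0.0157, -0.0468, -0.0004], "spin": -0.0}, {"slide": [0.0157, -0.0468, -0.0004], "spin": -0.0}, {"slide": [0.0157, -0.0468, -0.0004], "spin": -0.0}, {"slide": [0.0157, -0.0468, -0.0004], "spin": -0.0}]
then [ 0.0148 -0.048   0.028 ]
```

Call:
carry_out:
  moves:
    - {"slide": [0.0157, -0.0468, 0], "spin": 0}
    - {"slide": [0.0157, -0.0468, 0], "spin": 0}
    - {"slide": [0.0157, -0.0468, 0], "spin": 0}
    - {"slide": [0.0157, -0.0468, 0], "spin": 0}
    - {"slide": [0.0157, -0.0468, 0], "spin": 0}
    - {"slide": [0.0157, -0.0468, 0], "spin": 0}
    - {"slide": [0.0157, -0.0468, 0], "spin": 0}
    - {"slide": [0.0157, -0.0468, 0], "spin": 0}
    - {"slide": [0.0157, -0.0468, 0], "spin": 0}
    - {"slide": [0.0157, -0.0468, 0], "spin": 0}

```text
t: 43.93
eef_pos: [300.7, -353.4, 198.2]
tcp_rot: [2.467, -0.608, -0.167]
ft_force: [-0.0, -0.9, -1.3]
opening: 0.013
grip_force: 30.0
```

Call:
carry_out:
  moves:
    - {"slide": [0.0148, -0.048, 0.028], "spin": 0}
    - {"slide": [0.0148, -0.048, 0.028], "spin": 0}
    - {"slide": [0.0148, -0.048, 0.028], "spin": 0}
    - {"slide": [0.0148, -0.048, 0.028], "spin": 0}
    - {"slide": [0.0148, -0.048, 0.028], "spin": 0}
    - {"slide": [0.0148, -0.048, 0.028], "spin": 0}
    - {"slide": [0.0148, -0.048, 0.028], "spin": 0}

```text
t: 44.52
eef_pos: [426.1, -318.4, 102.6]
tcp_rot: [2.466, -0.607, -0.166]
ft_force: [-1.0, -0.1, -0.5]
opening: 0.012
grip_force: 30.0
```

Run:
```python
from rim2 import *
st=state();print(st['joints'].round(2),st['eef_pos'].round(1),st['t'],st['opening'],st['ft_force'].round(1))
p=st['eef_pos'];rows((470,-298,40),47.7,8)
```

```text
[-0.52  0.52  2.4   3.86  0.71 -2.49] [ 426.1 -318.4  102.6] 44.5167 0.011615385434687042 [-1.  -0.1 -0.5]
s0 47.6 tilt err [0.24 0.53] mm/row 9.9
[{"slide": [-0.0009, -0.0212, 0.0128], "spin": 0.0005}, {"slide": [-0.0009, -0.0212, 0.0128], "spin": 0.0005}, {"slide": [-0.0009, -0.0212, 0.0128], "spin": 0.0005}, {"slide": [-0.0009, -0.0212, 0.0128], "spin": 0.0005}, {"slide": [-0.0009, -0.0212, 0.0128], "spin": 0.0005}, {"slide": [-0.001, -0.0212, 0.0128], "spin": 0.0005}, {"slide": [-0.001, -0.0212, 0.0128], "spin": 0.0005}, {"slide": [-0.001, -0.0212, 0.0128], "spin": 0.0005}]
```

Call:
carry_out:
  moves:
    - {"slide": [-0.001, -0.0212, 0.0128], "spin": 0}
    - {"slide": [-0.001, -0.0212, 0.0128], "spin": 0}
    - {"slide": [-0.001, -0.0212, 0.0128], "spin": 0}
    - {"slide": [-0.001, -0.0212, 0.0128], "spin": 0}
    - {"slide": [-0.001, -0.0212, 0.0128], "spin": 0}
    - {"slide": [-0.001, -0.0212, 0.0128], "spin": 0}
    - {"slide": [-0.001, -0.0212, 0.0128], "spin": 0}
    - {"slide": [-0.001, -0.0212, 0.0128], "spin": 0}
    - {"slide": [0, 0, 0], "spin": 0}

```text
t: 45.27
eef_pos: [471.0, -299.3, 40.9]
tcp_rot: [2.466, -0.612, -0.167]
ft_force: [-0.1, 0.4, -1.7]
opening: 0.012
grip_force: 30.1
```

Call:
carry_out:
  moves:
    - {"slide": [-0.0036, -0.0032, 0.004], "spin": 0}
    - {"slide": [-0.0036, -0.0032, 0.004], "spin": 0}
    - {"slide": [-0.0036, -0.0032, 0.004], "spin": 0}
    - {"slide": [-0.0036, -0.0032, 0.004], "spin": 0}
    - {"slide": [0, 0, 0], "spin": 0}

```text
t: 45.68
eef_pos: [470.0, -299.9, 32.1]
tcp_rot: [2.465, -0.613, -0.168]
ft_force: [0.4, -0.1, -0.7]
opening: 0.014
grip_force: 30.0
```

Call:
carry_out:
  moves:
    - {"slide": [-0.0028, -0.0026, 0.0032], "spin": 0}
    - {"slide": [0, 0, 0], "spin": 0}

```text
t: 45.85
eef_pos: [470.2, -299.9, 30.3]
tcp_rot: [2.465, -0.613, -0.168]
ft_force: [-0.7, 0.6, -0.5]
opening: 0.015
grip_force: 30.0
```

Call:
carry_out:
  moves:
    - {"slide": [-0.0036, -0.0032, 0.004], "spin": 0}
    - {"slide": [0, 0, 0], "spin": 0}

```text
t: 46.02
eef_pos: [470.5, -299.9, 28.0]
tcp_rot: [2.464, -0.614, -0.167]
ft_force: [1.2, 1.3, 4.2]
opening: 0.014
grip_force: 30.2
```

Call:
carry_out:
  moves:
    - {"slide": [-0.0018, -0.0016, 0.002], "spin": 0}
    - {"slide": [0, 0, 0], "spin": 0}

```text
t: 46.18
eef_pos: [471.0, -299.9, 27.3]
tcp_rot: [2.463, -0.615, -0.166]
ft_force: [1.3, 3.4, 7.9]
opening: 0.01
grip_force: 30.5
```

Run:
```python
from cell import state
s=state();print(s['ft_force'].round(1),s['moment'].round(2),s['eef_pos'].round(1),s['opening'])
```

```text
[1.3 3.4 7.9] [-0.11 -0.35  0.42] [ 471.  -299.9   27.3] 0.010098232489161136
```

Call:
carry_out:
  moves:
    - {"slide": [0, 0, 0], "spin": 0}
    - {"slide": [0, 0, 0], "spin": 0}
    - {"slide": [0, 0, 0], "spin": 0}
    - {"slide": [0, 0, 0], "spin": 0}
    - {"slide": [0, 0, 0], "spin": 0}
    - {"slide": [0, 0, 0], "spin": 0}
    - {"slide": [0, 0, 0], "spin": 0}
    - {"slide": [0, 0, 0], "spin": 0}
  hand: 0.68

```text
t: 46.85
eef_pos: [470.1, -299.8, 26.5]
tcp_rot: [2.465, -0.613, -0.168]
ft_force: [0.7, 0.4, -0.1]
opening: 0.321
grip_force: 0.0
```

Call:
carry_out:
  moves:
    - {"slide": [0, 0, -0.02], "spin": 0}
    - {"slide": [0, 0, -0.024], "spin": 0}
    - {"slide": [0, 0, -0.024], "spin": 0}
    - {"slide": [0, 0, -0.024], "spin": 0}
    - {"slide": [0, 0, -0.024], "spin": 0}
    - {"slide": [0, 0, -0.024], "spin": 0}
    - {"slide": [0, 0, -0.024], "spin": 0}
    - {"slide": [0.02, 0.018, -0.023], "spin": 0}
    - {"slide": [0.02, 0.018, -0.023], "spin": 0}
    - {"slide": [0, 0, 0], "spin": 0}

```text
t: 47.68
eef_pos: [448.1, -253.5, 99.1]
tcp_rot: [2.464, -0.616, -0.167]
ft_force: [0.5, -0.6, -1.0]
opening: 0.318
grip_force: 0.0
```

Run:
```python
from br import *
st=state();print(st['joints'].round(2),st['eef_pos'].round(1),st['t'],st['opening'],st['ft_force'].round(1))
for n in('scene','side'):print(n,brown(n))
a=read_camera('side');K=a['K']
P=lambda X:(lambda v:(K@v/v[2])[:2])(a['R']@np.array(X,float)+a['t'])
c0=np.array([471-38.7,-299.9-37.9,48]);rim=np.array([P(c0+[66*np.cos(t),66*np.sin(t),0]) for t in np.linspace(0,6.28,49)]);print("expected rim",rim.min(0).round(1),rim.max(0).round(1))
g=a['color'].astype(int);sat=g.max(2)-g.min(2);m=((sat<14)&(g.mean(2)>110)).astype(np.uint8);m[:,:165]=0;m[:,262:]=0;m[:255]=0;m[330:]=0
k,l,s,ce=cv2.connectedComponentsWithStats(m);print([s[i].tolist() for i in range(1,k) if s[i,4]>100])
dk=(g.max(2)<45).astype(np.uint8);dk[:,:165]=0;dk[:,262:]=0;dk[:215]=0;dk[300:]=0;k,l,s,ce=cv2.connectedComponentsWithStats(dk);print("dark",[s[i].tolist() for i in range(1,k) if s[i,4]>20])
```

```text
[-0.32  0.54  2.4   4.08  0.75 -2.51] [ 448.1 -253.5   99.1] 47.6833 0.31775420560298917 [ 0.5 -0.6 -1. ]
scene [([255, 164, 13, 28, 261], [261.0, 177.0]), ([47, 195, 52, 62, 1816], [73.0, 229.0]), ([244, 211, 36, 15, 388], [262.0, 219.0])]
side [([206, 0, 32, 9, 273], [222.0, 4.0]), ([209, 168, 26, 12, 199], [222.0, 174.0])]
expected rim [185.7 269.1] [238.1 307.2]
[[165, 255, 10, 20, 102], [183, 259, 55, 52, 1195]]
dark [[191, 215, 32, 27, 434], [186, 247, 14, 20, 80]]
```

Run:
```python
from br import *
from h import ray
a=read_camera("side");b=read_camera("scene");A=[];B=[]
def tri(p,q):
    A=[];B=[]
    for c,x in((a,p),(b,q)):
        o,d=ray(c,(x[0]/.64,x[1]/.64));d/=np.linalg.norm(d);M=np.eye(3)-np.outer(d,d);A.append(M);B.append(M@o)
    return np.linalg.lstsq(np.vstack(A),np.hstack(B),rcond=None)[0].round()
print("nuts",tri((222,174),(262,219)))
g=b['color'].astype(int);m=((g[...,0]>150)&(g[...,2]<80)&(g[...,1]>80)&(g[...,1]<190)).astype(np.uint8);m[:,:165]=0;m[:,230:]=0;k,l,s,ce=cv2.connectedComponentsWithStats(m);print("weight",[(s[i].tolist(),ce[i].round(1).tolist()) for i in range(1,k) if s[i,4]>20])
K=b['K']
for z in(72,87,102):
    v=b['R']@np.array([430,388,z+15.])+b['t'];print(z,(K@v/v[2])[:2].round(1))
```

```text
nuts [421. 138. 108.]
weight [([184, 249, 11, 16, 101], [189.0, 257.7])]
72 [190.6 264.4]
87 [190.4 258.8]
102 [190.2 253.1]
```

```bash
python3 -c "
from cell import job_done
print(job_done())"
```

```text
the job is handed in; nothing more can be done
None
```

The job is handed in at about 48 s on the robot's clock. By camera the six walnuts lie in the bowl, the scale is level with the brass weight on its plate, and the empty cup stands upright. The cup was carried by its rim, not its handle as you asked, because the handle slipped from the grip twice. The tin, timer and mill were not measured again at the end.

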